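# Tag out and pull the blown fuse carrier

## Robot

A 6-joint arm with a two-finger parallel gripper is mounted at the origin on a cart in front of the work surface, level with it; the furniture and walls round the work are solid. World frame = base frame: x ahead of the robot, y to its left, z up, the work surface at z = 0. Lengths are in m, angles in rad, forces in N, time in s.
With the tool pointing down it reaches from about 0.375 to 0.825 m from the base axis. Payload 5.5 kg.
Tool frame: the origin (TCP) lies at the very end of the fingers, on their centre line; the grasp point (between the pads) lies ctrl.tcp_to_grasp behind it (ctrl.tcp_to_grasp is the distance from the TCP to the grasp point, in m); z points along the fingers, y is the direction in which the jaws open and shut (so a half turn about z gives the same grasp; the last joint's range is limited). The gripper opens to 85 mm and grips with 20 to 120 N. Pads are 22 mm wide; open, the fingers measure 114 mm over their backs; the gripper's body (76 mm by 85 mm) begins 54 mm behind the grasp point. The pads swing forward as they close: fully open they stand 13 mm farther back than shut.
Start: joints at [1.236, 0.314, -0.047, 1.21, 0, 1.571], TCP at [0.197, 0.567, 0.231] pointing down, gripper open.
Joint ranges: [-2.67, 2.67], [-0.69, 1.73], [-1.03, 1.25], [-2.08, 2.16], [-1.42, 1.45], [-3.14, 3.14]. Speed limits (rad/s): [2.39, 2.39, 3.01, 3.14, 3.14, 3.14].

## Interface

Orientations are given as a 3x3 rotation matrix whose columns are the frame's x, y, z axes.
In Python, from plant import ctrl gives the robot as it stands.
- The arm moves only by the tool jog_arm, never from a script. Its argument "motion" is a list of rows, each a list of 3 entries, a list of its own where there are three numbers: the shift along the tool's x, y, z in cm, then the turn about the tool's z in degrees, then the opening, from -1 (shut) to 1 (fully open). A call has 1 to 12 rows; each row is the pose to reach, as a shift and turn from the pose commanded when the call began, along the tool's axes at that moment; what a row does not reach only later rows make up. A row lasts 1/12 s, in which the tool goes at most 41.7 mm and 7.16 degrees, less where a joint would pass 70% of its speed; a pose out of reach is approached as far as the arm can. A call with a gripper value outside its range is refused whole. The fingers move at their own pace and stop on an object; "force" is the grip in N (left out, the last holds). Time passes only in rows, so rows that repeat a pose let the fingers close. It gives the time, the measured TCP pose, the force and the opening at its end, in the units of the state.
- ctrl.state(): the state, without advancing time (a new reading comes with each control period).
- ctrl.read_camera(name): name is "scene" or "side" or "wrist"; returns a dict with "img" (420x560x3 uint8, red, green, blue), "depth" (420x560 float32, m along the optical axis (not along the pixel's ray), 0 where there is no reading), "fx", "fy", "cx", "cy" (pixels), "R" (3x3) and "t" (3): a world point X has camera coordinates R X + t. Camera axes: x right, y down, z forward; pixel columns grow to the right and rows downward; lengths in m; the calibration is good to about 2 mm. A picture is of the moment at which its call begins.
- ctrl.finish_job(): hands the job in, once; it reports no verdict.
The state is a dict: "t": time; "joints": joint angles; "qvel": joint speeds; "joint_torque": joint torques, N m; "tcp_pos": TCP position; "tcp_rot": TCP orientation; "ft_force": force on the tool from outside, world axes, zero at the start; "wrist_torque": the same for the moment, N m; "gripper_width": finger opening in m.
Only numpy, scipy, OpenCV 4.12 (cv2) and the standard library are available. Lean on these libraries where they do the work, as an engineer would, in place of code of your own. Each camera call takes 0.05 s, during which the arm holds its last target.

## Task

Before the blown fuse carrier (orange, red lens) comes out, tag it out: take the yellow tag off the short parking rail, hook it over the long rail at the blue band, slide it along the rail, without lifting it off, to the red band, and leave it hanging there. Then squeeze the orange carrier's two black side catches together, draw it straight up out of the power unit and finish while still holding it by the squeezed catches, upright and at least 6 cm clear above the unit. Leave the blue carrier, the bottle and the beaker where they are.

Things in the scene. Friction and masses are not known exactly. Their poses are not given: they have to be found in the camera images.
- tag: Loose yellow saddle tag, 0.12 kg. Origin: the rail's axis as it hangs; z up, y along the rail. Black knob on top: 20 (x) x 22 (y), z +10 to +52. Front plate 50 wide, x -10 to -13, down to z -58; steel rear leg 24 wide, x +10 to +16, down to z -38. The 12 mm rail enters from below between them, 4 mm spare each side; a V saddle centres it. Hangs mid parking rail at first; may hang either way round.
- parking_rail: Fixed short white stand with a rail 12 mm in diameter along its y, axis 105 above the surface, 92 clear between its two end posts. Foot 120 (y) x 50 (x) x 14. Origin: centre of the foot's underside.
- tag_rail: Fixed long white stand with a rail 12 mm in diameter along its y, axis 105 above the surface; end posts 12 square at y = +-130 rise to 110 above the surface. Foot 276 (y) x 50 (x) x 14. Origin: centre of the foot's underside. Nothing hinders the tag between the posts.
- red_band: Red painted band on the long rail, 12 long, with a red patch on the foot below it: where the tag ends. Origin: on the rail's axis in the middle of the band; y along the rail. Near either end of the rail; the blue band is near the other.
- blue_band: Blue painted band on the long rail, 12 long, with a blue patch on the foot below it: where the tag is hooked on. Origin: on the rail's axis in the middle of the band; y along the rail.
- power_unit: Fixed grey power unit 100 (x) x 236 (y) x 50 tall (its long side runs away from the robot) with two bays in its top, centred at y = +65 and y = -65, x = 0. Origin: centre of its underside. Each bay's floor is 12 above the surface and its mouth is 49 wide in y with steel ledges 6 thick, under which the catches' hooks sit.
- orange_carrier: Orange fuse carrier, red lens on top, 30 (x) x 26 (y) x 84 tall, lowest 42 mm flanged to 47 in y; 0.17 kg, loose. Origin: centre of its underside; z up, y across its two catches. Stands in a bay on its floor, 1 mm play. The one to pull; which bay varies.
- blue_carrier: Blue fuse carrier, green lens on top, 30 (x) x 26 (y) x 84 tall, lowest 42 mm flanged to 47 in y; 0.17 kg, loose. Origin: centre of its underside; z up, y across its two catches. Stands in a bay on its floor, 1 mm play. Bystander, same build, in the other bay: leave it.
- orange_carrier_left (a joint): Black sprung catch on the +y side: 0 out (latched), 0.0065 m fully in, at a firm stop; 1.5 N starts it, 5.5 N holds it in; its hook clears the bay's ledge at about 0.005. Ribbed finger pad 20 wide (x), 52 to 84 above the carrier's underside. Over both pads 58 mm, 45 when squeezed.
- orange_carrier_right (a joint): The same catch on the -y side: 0 out (latched), 0.0065 m fully in.
- electrode_arm: Fixed white jointed stand, 0.4 m tall, left of and behind the power unit: an obstacle. Its clamp juts towards the robot to x = 0.50 at y = -0.13, from 0.21 m up. On the way from the rail to the unit draw the gripper back (x about 0.36), pass in front of the clamp and come to the carriers from the robot's side. Origin: its foot.
- reagent_small: Small white bottle with a red cap, 58 in diameter, 119 tall, to the right of the power unit. Origin: centre of its underside. Bystander.
- beaker_100: Glass beaker 53 in diameter, 68 tall, behind the long rail. Origin: centre of its underside. Bystander.
Mind the look-alikes: they are no part of the job. There is more than one size of the orange_carrier; the one meant has the size given above. Several things have the shape of the tag; the one meant has the colours described above.

How it is judged:
By the outcome, as a careful person would: the job done as asked, in the order asked, and still so for the second after the job is handed in, while the arm keeps its last pose, push and grip.
It also fails if it takes over 58 s, if anything falls off the work surface, if the arm or the gripper's body presses on something with over 40 N, if the wrist force passes 120 N, or if a joint passes its speed limit or range.

## Working session

There is one attempt and no reset: what is moved stays moved. The work goes in short steps, Python scripts to look and compute and a tool call to move; the robot and the scene stay as the last step left them, time stands still between calls to the robot, and variables do not carry over. Pictures are saved under pics/ and viewed, and the job is handed in when it is done.

Besides the shell and the picture viewer there is one more tool, called after "Call:" as a command line: name --argument value ..., lists and objects as JSON in quotes. jog_arm: Moves the arm, as the interface text tells. Its arguments: {"type":"object","properties":{"motion":{"type":"array","items":{"type":"array"}},"force":{"type":"number"}},"required":["motion"]}

```bash
ls; mkdir -p pics; cat > h.py <<'E'
import numpy as np, cv2
from plant import ctrl
def cam(n):
    return ctrl.read_camera(n)
def save(c,f): cv2.imwrite('pics/'+f,cv2.cvtColor(c['img'],cv2.COLOR_RGB2BGR))
def pt(c,u,v,d=None):
    d=c['depth'][int(round(v)),int(round(u))] if d is None else d
    p=np.array([(u-c['cx'])/c['fx']*d,(v-c['cy'])/c['fy']*d,d]); return np.array(c['R']).T@(p-np.array(c['t']))
def plane(c,u,v,z):
    R=np.array(c['R']);o=-R.T@np.array(c['t']);r=R.T@np.array([(u-c['cx'])/c['fx'],(v-c['cy'])/c['fy'],1.])
    return o+r*(z-o[2])/r[2]
def cloud(c):
    v,u=np.mgrid[0:420,0:560];d=c['depth']
    P=np.stack([(u-c['cx'])/c['fx']*d,(v-c['cy'])/c['fy']*d,d],-1)
    X=(P-np.array(c['t']))@np.array(c['R']); X[d==0]=np.nan
    return X
E
python3 - <<'E'
from h import *
import pickle
D={}
for n in ['scene','side','wrist']:
    c=cam(n);save(c,n+'0.png');D[n]=c
    print(n,c['fx'],c['cx'],c['cy'],-np.array(c['R']).T@np.array(c['t']))
pickle.dump(D,open('c0.pkl','wb'))
s=ctrl.state();print(s);print(ctrl.tcp_to_grasp)
E
```

```text
pics
scene 462.24358052380603 275.7531488298063 209.53494733457975 [-0.27230657  0.60119808  1.12238216]
side 526.3344280402109 282.06797455423384 211.52299191084987 [-0.10073183 -1.37362603  0.95627381]
wrist 292.8517035799446 275.0730867574433 202.88183699688187 [0.12090238 0.59247059 0.37285311]
{'t': 0.15, 'joints': array([ 1.23598778e+00,  3.14057826e-01, -4.78174108e-02,  1.21018571e+00,
       -3.29236383e-05,  1.57081032e+00]), 'qvel': array([ 2.04506387e-04,  4.47220572e-04,  4.49446347e-03, -1.38674997e-03,
       -7.47413275e-04,  1.84362159e-05]), 'joint_torque': array([-5.40315227e-05, -5.40045941e+01,  3.40058863e+01,  1.32330554e-02,
       -1.12991643e-05,  1.16187456e-05]), 'tcp_pos': array([0.19702516, 0.56628328, 0.2306501 ]), 'tcp_rot': array([[-9.44468650e-01,  3.28601311e-01, -3.84444575e-04],
       [ 3.28601534e-01,  9.44467882e-01, -1.20521997e-03],
       [-3.29413095e-05, -1.26462156e-03, -9.99999200e-01]]), 'ft_force': array([-0.091357  , -0.27040026,  0.96334559]), 'wrist_torque': array([ 0.04393986,  0.00498995, -0.01922506]), 'gripper_width': 0.08549743235123283}
0.0187
```

View pics/scene0.png

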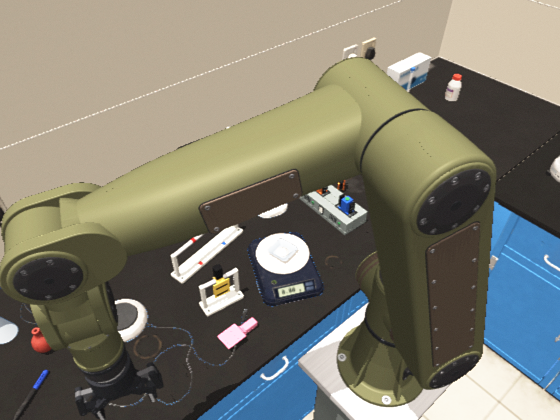

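View pics/side0.png

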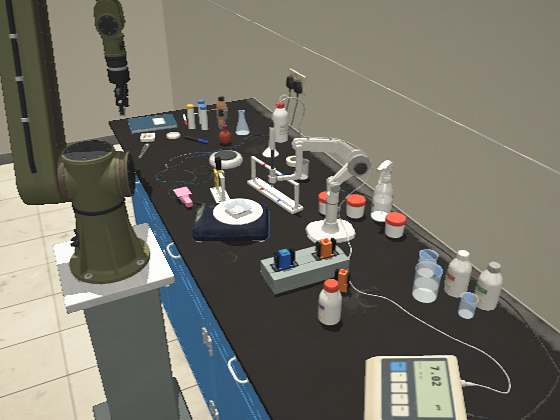

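View pics/wrist0.png

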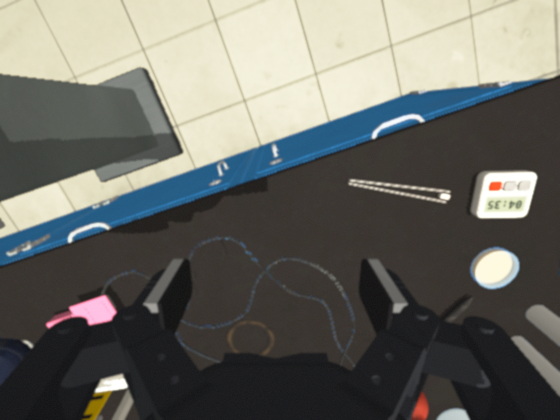

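The scene view shows the tag on the parking rail at about (221,287), the long rail at (175-240,230-275), and the power unit at (340,205). The side view shows the tag at (220,180), the long rail at (275,190), the unit at (305,262) with the blue carrier at (284,258) and an orange one at (326,247). A second orange object stands beside the unit at (343,278). I'll zoom in.

```bash
python3 - <<'E'
from h import *
import pickle
D=pickle.load(open('c0.pkl','rb'))
def crop(n,x0,y0,x1,y1,k,f):
    im=cv2.cvtColor(D[n]['img'],cv2.COLOR_RGB2BGR)[y0:y1,x0:x1]
    cv2.imwrite('pics/'+f,cv2.resize(im,None,fx=k,fy=k,interpolation=cv2.INTER_CUBIC))
crop('side',175,110,375,310,3.9/1.3,'cs.png') if 0 else crop('side',190,120,310,220,6,'cs1.png')
crop('side',250,225,360,310,6.5,'cs2.png')
crop('scene',160,170,360,320,3.9,'cc1.png')
for n,u,v in [('side',326,244),('side',343,275),('side',284,254),('side',330,290),('scene',220,288)]:
    print(n,u,v,pt(D[n],u,v))
E
```

```text
side 326 244 [ 0.54775116 -0.33801987  0.09912868]
side 343 275 [ 0.54456314 -0.43832053  0.06107884]
side 284 254 [ 0.42229177 -0.32448081  0.09566673]
side 330 290 [ 0.44901764 -0.5261136   0.11036517]
scene 220 288 [0.41591869 0.20827751 0.07812566]
```

View pics/cs1.png

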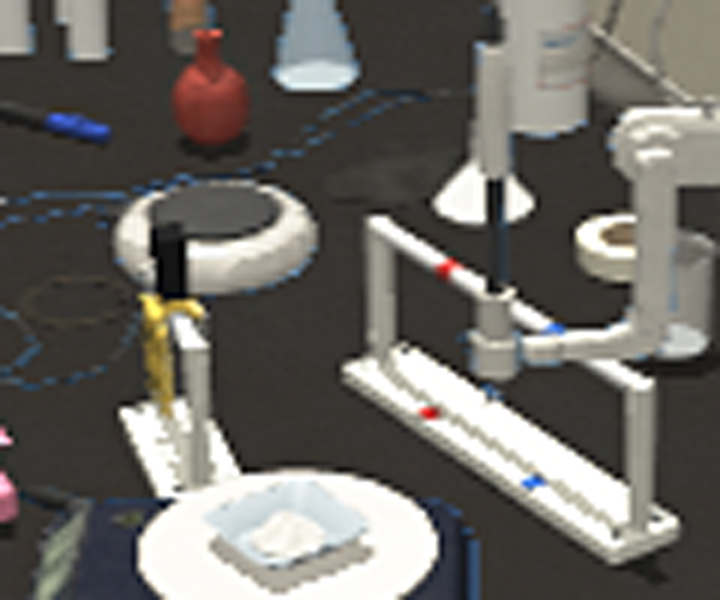

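View pics/cs2.png

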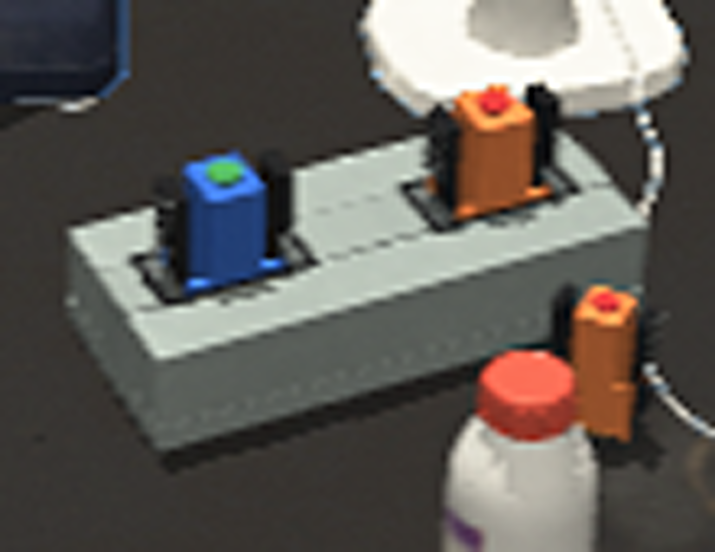

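View pics/cc1.png

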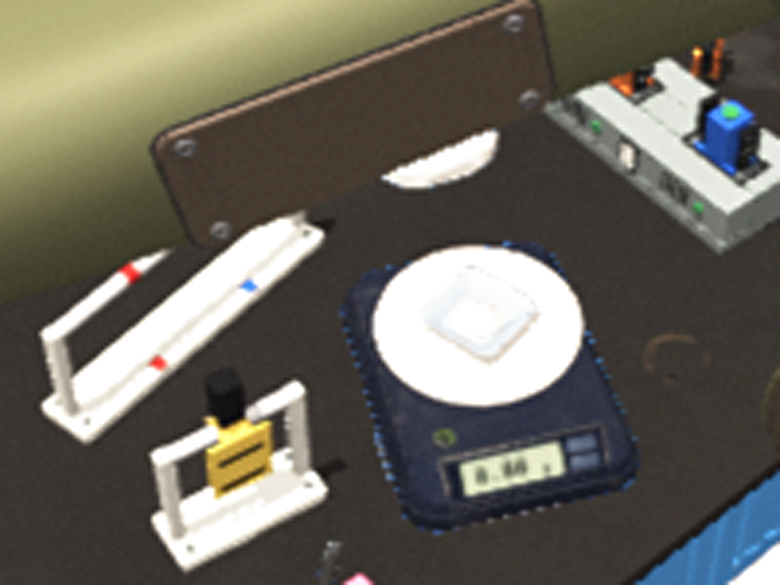

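Candidates:
- Tag: the only yellow saddle with a black knob is on the parking rail, scene (221,287) and side (220,180). The pink thing at scene (237,332) is not it.
- Orange carrier: side (326,247) sits in the unit's far bay with a red lens. The one at side (343,278) is smaller and stands loose outside, so it is the decoy.

Next I'll measure.

```bash
python3 - <<'E'
from h import *
import pickle
D=pickle.load(open('c0.pkl','rb'))
for n in ['scene','side']:
    c=D[n];X=cloud(c);im=c['img'].astype(int);r,g,b=im[...,0],im[...,1],im[...,2]
    hsv=cv2.cvtColor(c['img'],cv2.COLOR_RGB2HSV)
    H,S,V=hsv[...,0].astype(int),hsv[...,1].astype(int),hsv[...,2].astype(int)
    x,y,z=X[...,0],X[...,1],X[...,2]
    print('==',n)
    def box(x0,x1,y0,y1,z0,z1): return (x>x0)&(x<x1)&(y>y0)&(y<y1)&(z>z0)&(z<z1)
    def line(m,l):
        P=X[m]
        if len(P)<5: print(l,len(P));return
        mu=P.mean(0);w=np.linalg.svd(P[:,:2]-mu[:2])[2][0]; 
        t=(P[:,:2]-mu[:2])@w
        print(l,len(P),'mean',mu.round(4),'yaw dir',w.round(3),np.degrees(np.arctan2(w[1],w[0])).round(1),'t',t.min().round(3),t.max().round(3),'z',P[:,2].min().round(3),P[:,2].max().round(3))
    white=(S<60)&(V>110)
    line(white&box(.36,.5,.12,.32,.098,.115),'park rail')
    line(white&box(.36,.5,.12,.32,.009,.02),'park foot')
    line(white&box(.5,.72,.0,.36,.098,.115),'long rail')
    line(white&box(.45,.75,-.05,.4,.009,.02),'long foot')
    line((H>18)&(H<32)&(S>120)&box(.36,.5,.12,.32,.02,.2),'yellow')
    line((V<50)&box(.36,.5,.12,.32,.12,.2),'knob')
    line((V<50)&box(.36,.5,.12,.32,.152,.165),'knobtop')
    red=((H<6)|(H>174))&(S>130); blue=(H>100)&(H<125)&(S>130)
    line(red&box(.5,.72,-.05,.36,.09,.125),'red band'); line(blue&box(.5,.72,-.05,.36,.09,.125),'blue band')
    line(red&box(.45,.72,-.05,.4,.005,.03),'red patch'); line(blue&box(.45,.72,-.05,.4,.005,.03),'blue patch')
    org=(H>5)&(H<16)&(S>150)
    line(org&box(.45,.65,-.4,-.25,.06,.12),'orange'); line(red&box(.45,.65,-.4,-.25,.085,.13),'red lens')
    line(org&box(.45,.65,-.5,-.4,.0,.12),'orange decoy')
    line((V<60)&box(.45,.65,-.4,-.25,.07,.12),'catches')
    line(blue&box(.3,.5,-.4,-.2,.06,.12),'blue car');
    line((S<60)&(V>60)&box(.3,.7,-.5,-.2,.045,.056),'unit top')
    for q in [white&box(.36,.5,.12,.32,.098,.115)]:
        P=X[q]; 
        vv,uu=np.where(q); print('px',uu.min(),uu.max(),vv.min(),vv.max()) if len(vv) else 0
E
```

```text
== scene
park rail 157 mean [0.425  0.2076 0.1081] yaw dir [0.127 0.992] 82.7 t -0.061 0.055 z 0.099 0.114
park foot 482 mean [0.4211 0.2074 0.0137] yaw dir [0.156 0.988] 81.1 t -0.063 0.059 z 0.009 0.02
long rail 133 mean [0.5844 0.2145 0.108 ] yaw dir [-0.184  0.983] 100.6 t -0.074 0.047 z 0.099 0.115
long foot 959 mean [0.5975 0.1358 0.0138] yaw dir [-0.238  0.971] 103.8 t -0.146 0.275 z 0.009 0.02
yellow 224 mean [0.4152 0.2058 0.0827] yaw dir [0.144 0.99 ] 81.7 t -0.025 0.025 z 0.049 0.125
knob 115 mean [0.4223 0.2065 0.1456] yaw dir [0.534 0.846] 57.7 t -0.012 0.013 z 0.121 0.16
knobtop 51 mean [0.4254 0.2048 0.1558] yaw dir [0.478 0.878] 61.4 t -0.012 0.012 z 0.153 0.16
red band 13 mean [0.5908 0.1777 0.1097] yaw dir [-0.916  0.4  ] 156.4 t -0.007 0.008 z 0.105 0.114
blue band 0
red patch 7 mean [0.5782 0.1738 0.0142] yaw dir [-0.993 -0.114] -173.4 t -0.004 0.004 z 0.012 0.017
blue patch 8 mean [0.5609 0.0611 0.0175] yaw dir [-0.96 -0.28] -163.7 t -0.038 0.078 z 0.014 0.021
orange 8 mean [ 0.5417 -0.3077  0.0643] yaw dir [-0.979 -0.203] -168.3 t -0.007 0.008 z 0.06 0.072
red l
[... 1273 characters left out ...]
aw dir [0.069 0.998] 86.1 t -0.008 0.01 z 0.011 0.017
blue patch 3
orange 156 mean [ 0.5524 -0.3291  0.0827] yaw dir [-0.866  0.5  ] 150.0 t -0.018 0.019 z 0.06 0.104
red lens 13 mean [ 0.5563 -0.3208  0.099 ] yaw dir [-0.53  -0.848] -122.0 t -0.009 0.008 z 0.095 0.103
orange decoy 185 mean [ 0.5467 -0.4353  0.0385] yaw dir [ 0.368 -0.93 ] -68.4 t -0.023 0.018 z 0.0 0.067
catches 107 mean [ 0.5318 -0.3231  0.0869] yaw dir [-0.999  0.046] 177.3 t -0.057 0.082 z 0.07 0.101
blue car 168 mean [ 0.4233 -0.325   0.0823] yaw dir [-0.888  0.461] 152.6 t -0.016 0.015 z 0.06 0.099
unit top 1210 mean [ 0.4829 -0.3327  0.0498] yaw dir [-0.995  0.101] 174.2 t -0.128 0.114 z 0.045 0.055
px 214 224 164 181
```

```bash
python3 - <<'E'
from h import *
import pickle
D=pickle.load(open('c0.pkl','rb'))
def blobs(n,x0,y0,x1,y1,f,l):
    c=D[n];hsv=cv2.cvtColor(c['img'],cv2.COLOR_RGB2HSV).astype(int);H,S,V=hsv[...,0],hsv[...,1],hsv[...,2]
    m=np.zeros(H.shape,np.uint8);m[y0:y1,x0:x1]=f(H,S,V)[y0:y1,x0:x1]
    k,_,st,ce=cv2.connectedComponentsWithStats(m)
    for i in range(1,k):
        if st[i,4]>=3: print(n,l,ce[i].round(1),st[i,4],'z.111',plane(c,*ce[i],.111).round(4)[:2],'z.014',plane(c,*ce[i],.014).round(4)[:2])
red=lambda H,S,V:((H<7)|(H>172))&(S>110)
blue=lambda H,S,V:(H>98)&(H<125)&(S>110)
blobs('side',245,150,310,210,red,'red');blobs('side',245,150,310,210,blue,'blue')
blobs('scene',160,220,250,285,red,'red');blobs('scene',160,220,250,285,blue,'blue')
# unit yaw & bay geometry: edges of grey top
for n in ['scene','side']:
    c=D[n];X=cloud(c);hsv=cv2.cvtColor(c['img'],cv2.COLOR_RGB2HSV).astype(int)
    m=(hsv[...,1]<60)&(hsv[...,2]>60)&(abs(X[...,2]-.05)<.006)&(X[...,0]>.3)&(X[...,0]<.68)&(X[...,1]<-.22)&(X[...,1]>-.42)
    P=X[m][:,:2].astype(np.float32); print(n,'unit rect',cv2.minAreaRect(P))
    for l,(x0,x1,y0,y1) in {'park':(.36,.5,.12,.30),'long':(.5,.7,.02,.3)}.items():
        m=(hsv[...,1]<60)&(hsv[...,2]>90)&(abs(X[...,2]-.014)<.005)&(X[...,0]>x0)&(X[...,0]<x1)&(X[...,1]<y1)&(X[...,1]>y0)
        m=cv2.morphologyEx(m.astype(np.uint8),cv2.MORPH_OPEN,np.ones((2,2)))>0
        print(n,l,cv2.minAreaRect(X[m][:,:2].astype(np.float32)))
E
```

```text
side red [264.1 164.4] 9 z.111 [0.5883 0.1716] z.014 [0.6674 0.3489]
side red [261.2 188.4] 5 z.111 [0.5068 0.0158] z.014 [0.5766 0.1753]
side blue [282.2 174.2] 4 z.111 [0.6134 0.0755] z.014 [0.6953 0.2418]
side blue [270.7 184.3] 3 z.111 [0.5467 0.0274] z.014 [0.621  0.1882]
side blue [278.6 199.8] 5 z.111 [ 0.526 -0.076] z.014 [0.598  0.0729]
scene red [192.9 239.6] 18 z.111 [0.5902 0.1783] z.014 [0.6729 0.1377]
scene red [200.3 262.7] 10 z.111 [0.5021 0.2114] z.014 [0.5763 0.174 ]
scene blue [223.6 242.9] 7 z.111 [0.5206 0.1169] z.014 [0.5966 0.0704]
scene blue [247.3 249.7] 3 z.111 [0.4542 0.0802] z.014 [0.5238 0.0302]
scene unit rect ((0.4691157341003418, -0.3141343295574188), (0.10719805210828781, 0.1961500495672226), 88.88108825683594)
scene park ((0.4210257828235626, 0.20196497440338135), (0.12443730980157852, 0.04461268335580826), 81.9986801147461)
scene long ((0.5949217081069946, 0.14009058475494385), (0.04741848632693291, 0.2501109838485718), 9.894403457641602)
side unit rect ((0.49204033613204956, -0.31890881061553955), (0.10781078785657883, 0.23978012800216675), 87.7148666381836)
side park ((0.4185175895690918, 0.1483049988746643), (0.22161439061164856, 0.048169463872909546), 77.7797622680664)
side long ((0.6018210053443909, 0.12586252391338348), (0.05289621651172638, 0.2673981189727783), 10.362554550170898)
```

Call:
jog_arm --motion '[[[-1,-0.8,0],0,1],[[-3,-2.4,0],0,1],[[-6,-4.8,0],-1,1],[[-9,-7.2,0],-2,1],[[-12,-9.6,0],-3,1],[[-15,-12,0],-5,1],[[-18,-14.5,0],-7,1],[[-21,-17,0],-9,1],[[-24,-19.4,0],-11,1],[[-27,-21.8,0],-11,1],[[-30,-24.2,0],-11,1],[[-32,-25.8,0],-11,1]]'

```text
t: 1.15
tcp_pos: [0.4155, 0.2144, 0.2313]
tcp_rot: [[-0.99, 0.144, 0.001], [0.144, 0.99, -0.001], [-0.001, -0.001, -1.0]]
ft_force: [-0.2, 0.4, 0.2]
gripper_width: 0.0855
```

```bash
python3 - <<'E'
from h import *
c=cam('wrist');save(c,'w1.png')
c=cam('scene');save(c,'s1.png')
s=ctrl.state();print(s['tcp_pos'],s['tcp_rot'],s['joints'],s['gripper_width'],s['ft_force'])
E
```

```text
[0.41593168 0.21414239 0.23125645] [[-9.89018520e-01  1.47790230e-01  6.44228114e-04]
 [ 1.47789309e-01  9.89018017e-01 -1.29725335e-03]
 [-8.28874582e-04 -1.18779756e-03 -9.99998951e-01]] [ 0.47648122  0.06532966 -0.35104051  1.15444868 -0.00144824  0.62481444] 0.08557398936435577 [-1.21705024  0.97624285 -0.82711361]
```

View pics/w1.png

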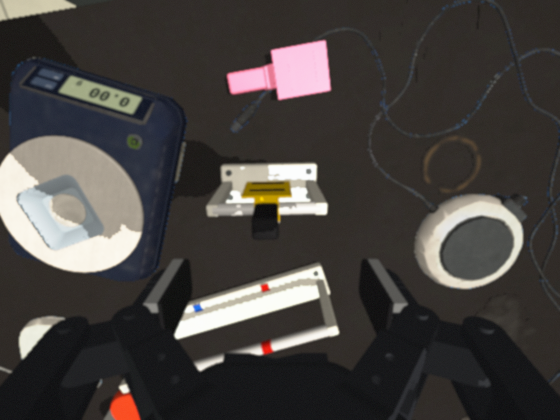

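View pics/s1.png

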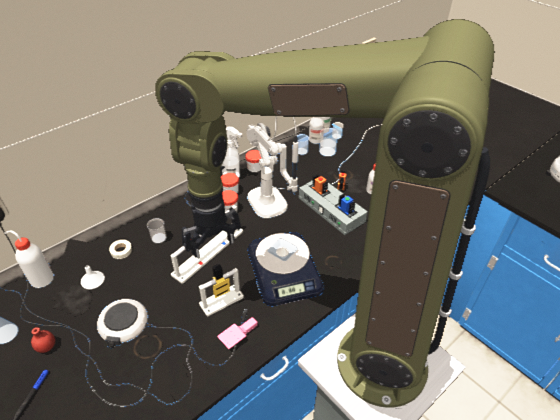

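The wrist view shows the tag knob at (265,222), the parking foot at (268,170-210) square to the image, and the long rail with its red band at (267,347). I'll measure from this nearer view.

```bash
cat > meas.py <<'E'
from h import *
def meas(n,c):
    X=cloud(c);hsv=cv2.cvtColor(c['img'],cv2.COLOR_RGB2HSV).astype(int);H,S,V=hsv[...,0],hsv[...,1],hsv[...,2]
    x,y,z=X[...,0],X[...,1],X[...,2]
    def box(x0,x1,y0,y1,z0,z1): return (x>x0)&(x<x1)&(y>y0)&(y<y1)&(z>z0)&(z<z1)
    def rep(m,l):
        m=m.astype(np.uint8)
        if m.sum()<8: print(n,l,m.sum());return
        P=X[m>0];(cx,cy),(w,h),a=cv2.minAreaRect(P[:,:2].astype(np.float32))
        print(n,l,m.sum(),'mean',P.mean(0).round(4),'rect',round(cx,4),round(cy,4),round(w,3),round(h,3),round(a,1),'z',np.percentile(P[:,2],[2,98]).round(3))
    return X,H,S,V,box,rep
E
python3 - <<'E'
from meas import *
for n in ['wrist','scene']:
    c=cam(n);X,H,S,V,box,rep=meas(n,c)
    red=((H<6)|(H>174))&(S>130); blue=(H>100)&(H<125)&(S>130)
    B=box(.36,.48,.12,.29,.12,.2)
    rep((V<60)&box(.36,.48,.16,.25,.12,.17),'knob');rep((V<60)&box(.36,.48,.16,.25,.151,.17),'knobtop')
    rep((H>18)&(H<32)&(S>110)&box(.36,.48,.12,.29,.03,.125),'yellow')
    rep((S<60)&(V>110)&box(.36,.48,.12,.29,.009,.02),'pfoot')
    rep((S<60)&(V>110)&box(.36,.48,.12,.29,.1,.118),'prail')
    rep((S<60)&(V>110)&box(.53,.68,.0,.29,.1,.118),'lrail')
    rep((S<60)&(V>110)&box(.53,.68,.0,.29,.009,.018),'lfoot')
    rep(red&box(.53,.68,.0,.29,.09,.12),'redband');rep(blue&box(.53,.68,.0,.29,.09,.12),'blueband')
    rep(red&box(.53,.68,.0,.29,.005,.02),'redp');rep(blue&box(.53,.68,.0,.29,.005,.02),'bluep')
    o=(H>5)&(H<16)&(S>150)
    rep(o&box(.45,.65,-.4,-.25,.06,.12),'orange');rep(o&box(.45,.65,-.4,-.25,.092,.12),'orangetop'); rep(blue&box(.3,.5,-.4,-.2,.092,.12),'bluecartop');rep(red&box(.45,.65,-.4,-.25,.085,.13),'lens')
    rep((S<60)&(V>60)&box(.3,.68,-.42,-.22,.045,.055),'unit')
E
```

```text
wrist knob 857 mean [0.424  0.2039 0.151 ] rect 0.4272 0.2036 0.022 0.02 84.3 z [0.126 0.158]
wrist knobtop 617 mean [0.4264 0.2037 0.156 ] rect 0.4272 0.2036 0.022 0.02 84.3 z [0.152 0.158]
wrist yellow 889 mean [0.4158 0.2049 0.0911] rect 0.4186 0.2028 0.043 0.03 57.8 z [0.058 0.122]
wrist pfoot 2264 mean [0.4208 0.206  0.0135] rect 0.4267 0.2036 0.12 0.049 82.2 z [0.011 0.016]
wrist prail 1190 mean [0.4262 0.2038 0.109 ] rect 0.4247 0.2039 0.116 0.018 83.7 z [0.103 0.111]
wrist lrail 1076 mean [0.5896 0.191  0.1086] rect 0.6033 0.1299 0.013 0.265 10.8 z [0.104 0.111]
wrist lfoot 4316 mean [0.5989 0.1507 0.0135] rect 0.6018 0.1418 0.051 0.245 11.1 z [0.011 0.015]
wrist redband 115 mean [0.5918 0.1773 0.1085] rect 0.594 0.1779 0.012 0.01 10.5 z [0.102 0.112]
wrist blueband 0
wrist redp 46 mean [0.5773 0.1746 0.0153] rect 0.5772 0.1744 0.012 0.009 12.0 z [0.014 0.017]
wrist bluep 35 mean [0.5973 0.0714 0.0152] rect 0.5971 0.0718 0.009 0.01 78.3 z [0.014 0.016]
wrist orange 0
wrist orangetop 0
wrist bluecartop 0
wrist lens 0
wrist unit 0
scene knob 119 mean [0.4224 0.2063 0.145 ] rect
[... 562 characters left out ...]
 0.0135] rect 0.602 0.1306 0.055 0.272 11.1 z [0.009 0.017]
scene redband 0
scene blueband 0
scene redp 9 mean [0.5757 0.1749 0.0154] rect 0.5757 0.1752 0.006 0.009 52.9 z [0.013 0.019]
scene bluep 4
scene orange 101 mean [ 0.5539 -0.3112  0.0822] rect 0.5583 -0.3163 0.04 0.039 23.4 z [0.061 0.1  ]
scene orangetop 30 mean [ 0.5546 -0.3163  0.0958] rect 0.5542 -0.3156 0.036 0.035 72.8 z [0.093 0.101]
scene bluecartop 40 mean [ 0.4242 -0.3099  0.0955] rect 0.4238 -0.3128 0.033 0.03 88.3 z [0.092 0.1  ]
scene lens 8 mean [ 0.5543 -0.3173  0.0996] rect 0.5547 -0.3165 0.01 0.012 84.8 z [0.097 0.101]
scene unit 896 mean [ 0.478  -0.3035  0.0499] rect 0.4898 -0.3366 0.151 0.243 86.7 z [0.045 0.054]
```

Call:
jog_arm --motion '[[[-0.6,-0.4,0.5],-1,1],[[-1.2,-0.9,2],-2,1],[[-1.2,-0.9,4],-2,1],[[-1.2,-0.9,6],-2,1],[[-1.2,-0.9,8],-2,1],[[-1.2,-0.9,9.5],-2,1],[[-1.2,-0.9,10.3],-2,1],[[-1.2,-0.9,10.6],-2,1],[[-1.2,-0.9,10.6],-2,1]]'

```text
t: 2.1
tcp_pos: [0.4245, 0.2076, 0.125]
tcp_rot: [[-0.994, 0.106, -0.001], [0.106, 0.994, -0.0], [0.001, -0.0, -1.0]]
ft_force: [0.4, 0.1, 0.0]
gripper_width: 0.0854
```

Call:
jog_arm --motion '[[[0,0,0],0,0],[[0,0,0],0,-0.4],[[0,0,0],0,-0.6],[[0,0,0],0,-0.8],[[0,0,0],0,-1],[[0,0,0],0,-1],[[0,0,0],0,-1],[[0,0,0],0,-1],[[0,0,0],0,-1],[[0,0,0],0,-1]]' --force 40

```text
t: 2.93
tcp_pos: [0.4255, 0.2072, 0.1257]
tcp_rot: [[-0.994, 0.108, 0.001], [0.108, 0.994, -0.0], [-0.001, -0.0, -1.0]]
ft_force: [-1.2, -0.6, 6.5]
gripper_width: 0.0213
```

```bash
python3 - <<'E'
from h import *
c=cam('wrist');save(c,'w2.png')
s=ctrl.state();print(s['tcp_pos'],s['tcp_rot'],s['joints'],s['gripper_width'],s['ft_force'])
E
```

```text
[0.42548538 0.20717555 0.12565219] [[-9.94167966e-01  1.07840939e-01  6.22658508e-04]
 [ 1.07840902e-01  9.94168160e-01 -9.26767257e-05]
 [-6.29021608e-04 -2.49881768e-05 -9.99999802e-01]] [ 4.53374514e-01  1.50039262e-01 -5.08511662e-01  9.11726241e-01
 -3.56039428e-04  5.61425480e-01] 0.02139250077884634 [-0.29897722 -1.88497433  4.78262428]
```

View pics/w2.png

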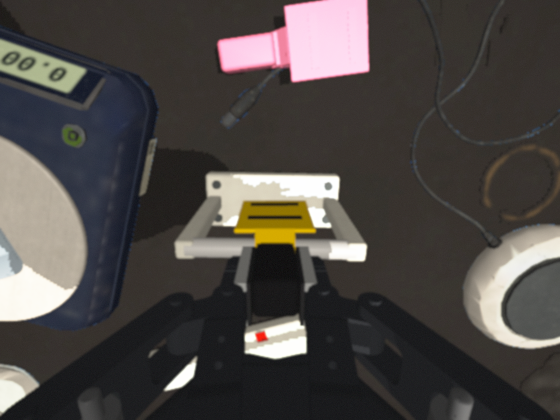

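Gripped at 21.4 mm, which matches the 22 mm knob. Lifting.

Call:
jog_arm --motion '[[[0,0,-0.5],0,-1],[[0,0,-1.5],0,-1],[[0,0,-3],0,-1],[[0,0,-5],0,-1],[[0,0,-7],0,-1],[[0,0,-8.5],0,-1],[[0,0,-9.5],0,-1],[[0,0,-10],0,-1],[[0,0,-10],0,-1]]'

```text
t: 3.73
tcp_pos: [0.4257, 0.2076, 0.2263]
tcp_rot: [[-0.994, 0.108, 0.001], [0.108, 0.994, 0.001], [-0.001, 0.001, -1.0]]
ft_force: [0.3, 1.4, -0.9]
gripper_width: 0.0215
```

```bash
python3 - <<'E'
from meas import *
c=cam('wrist');save(c,'w3.png')
s=ctrl.state();print(s['tcp_pos'],s['tcp_rot'],s['gripper_width'],s['ft_force'])
X,H,S,V,box,rep=meas('wrist',c)
rep((H>18)&(H<32)&(S>110)&box(.36,.48,.12,.29,.1,.25),'yellow')
rep((H>18)&(H<32)&(S>110)&box(.36,.48,.12,.29,.19,.25),'yellow top')
blue=(H>100)&(H<125)&(S>130);red=((H<6)|(H>174))&(S>130)
rep(blue&box(.55,.68,.0,.29,.09,.12),'blueband');rep(blue&box(.55,.68,.0,.29,.005,.02),'bluep');rep(red&box(.53,.68,.0,.29,.09,.12),'redband')
E
```

```text
[0.42523984 0.20733928 0.22534734] [[-9.94190078e-01  1.07638462e-01  2.25009540e-04]
 [ 1.07638514e-01  9.94190071e-01  2.31483802e-04]
 [-1.98785690e-04  2.54358592e-04 -9.99999948e-01]] 0.02106093172497132 [-0.09691029  0.1677077  -2.10279892]
wrist yellow 2820 mean [0.4164 0.2076 0.1908] rect 0.4196 0.2073 0.05 0.01 82.5 z [0.155 0.22 ]
wrist yellow top 1611 mean [0.417  0.2078 0.2046] rect 0.4195 0.2073 0.05 0.01 81.7 z [0.191 0.221]
wrist blueband 0
wrist bluep 5
wrist redband 117 mean [0.5918 0.1772 0.1087] rect 0.5932 0.1777 0.012 0.011 13.7 z [0.103 0.112]
```

View pics/w3.png

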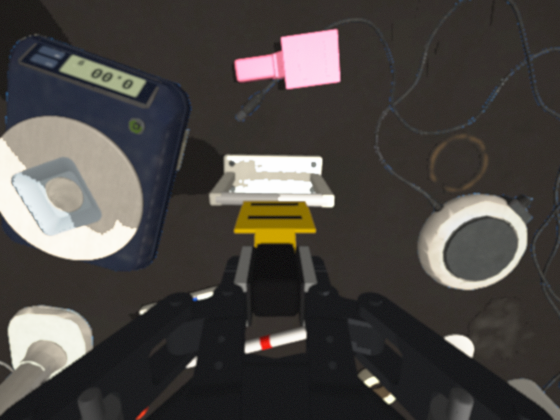

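Call:
jog_arm --motion '[[[-0.8,-0.4,0],0,-1],[[-2.5,-1.4,0],-1,-1],[[-5,-2.8,0],-3,-1],[[-7.5,-4.2,0],-5,-1],[[-10,-5.6,0],-8,-1],[[-12.5,-7,0],-11,-1],[[-15,-8.4,0],-14,-1],[[-17.5,-9.8,0],-16,-1],[[-19.2,-10.7,0],-17,-1],[[-19.8,-11.1,0],-17,-1],[[-20,-11.2,0],-17,-1],[[-20,-11.2,0],-17,-1]]'

```text
t: 4.78
tcp_pos: [0.6114, 0.074, 0.2241]
tcp_rot: [[-0.982, -0.187, -0.002], [-0.187, 0.982, -0.0], [0.002, 0.0, -1.0]]
ft_force: [0.2, -0.1, -2.1]
gripper_width: 0.0215
```

```bash
python3 - <<'E'
from meas import *
s=ctrl.state();print(s['tcp_pos'],s['tcp_rot'],s['gripper_width'],s['ft_force'])
for n in ['wrist','side','scene']:
    c=cam(n);save(c,n+'4.png')
    X,H,S,V,box,rep=meas(n,c)
    rep((H>18)&(H<32)&(S>110)&box(.5,.7,.0,.2,.125,.25),'yellow')
    blue=(H>100)&(H<125)&(S>130);red=((H<6)|(H>174))&(S>130)
    rep(blue&box(.55,.68,.0,.29,.09,.12),'blueband');rep(blue&box(.55,.68,.0,.29,.005,.02),'bluep');rep(red&box(.53,.68,.0,.29,.09,.12),'redband')
    rep((S<60)&(V>110)&box(.53,.68,.0,.29,.1,.115),'lrail')
    if n=='side':
        m=blue.copy();m[:150]=0;m[210:]=0;m[:,:250]=0;m[:,310:]=0
        k,_,st,ce=cv2.connectedComponentsWithStats(m.astype(np.uint8));print(st[1:,4],ce[1:].round(1))
        im=cv2.cvtColor(c['img'],cv2.COLOR_RGB2BGR)[100:220,190:330];cv2.imwrite('pics/side4c.png',cv2.resize(im,None,fx=5,fy=5))
E
```

```text
[0.61144758 0.07395559 0.22407002] [[-9.82423306e-01 -1.86652691e-01 -2.28482579e-03]
 [-1.86653128e-01  9.82425880e-01 -2.22836342e-05]
 [ 2.24883129e-03  4.04577921e-04 -9.99997390e-01]] 0.0215233395008199 [ 0.19342225 -0.05086499 -2.08503701]
wrist yellow 2784 mean [0.6023 0.071  0.189 ] rect 0.6054 0.0718 0.01 0.05 10.5 z [0.153 0.218]
wrist blueband 44 mean [0.6107 0.0739 0.109 ] rect 0.6107 0.0739 0.003 0.009 10.6 z [0.107 0.111]
wrist bluep 68 mean [0.5975 0.0711 0.0151] rect 0.5977 0.0711 0.01 0.009 10.8 z [0.014 0.017]
wrist redband 144 mean [0.5946 0.1778 0.1102] rect 0.5953 0.1779 0.012 0.011 11.0 z [0.108 0.112]
wrist lrail 2845 mean [0.6015 0.137  0.1091] rect 0.6043 0.1298 0.013 0.266 11.0 z [0.105 0.111]
side yellow 155 mean [0.6029 0.0689 0.1814] rect 0.6016 0.0699 0.033 0.042 42.3 z [0.147 0.214]
side blueband 2
side bluep 2
side redband 6
side lrail 106 mean [0.5997 0.1358 0.1081] rect 0.6001 0.13 0.016 0.264 10.8 z [0.101 0.113]
[1 1 2 3 1] [[277.  155. ]
 [278.  163. ]
 [282.5 174. ]
 [278.  200. ]
 [267.  208. ]]
scene yellow 216 mean [0.6009 0.0753 0.1821] rect 0.5997 0.0735 0.043 0.034 68.4 z [0.149 0.216]
scene blueband 9 mean [0.6123 0.0738 0.1085] rect 0.6126 0.0742 0.011 0.006 30.5 z [0.102 0.112]
scene bluep 5
scene redband 13 mean [0.592  0.1771 0.1082] rect 0.5925 0.1768 0.01 0.012 16.0 z [0.103 0.112]
scene lrail 283 mean [0.5995 0.1388 0.1083] rect 0.6024 0.1312 0.014 0.264 11.6 z [0.102 0.113]
```

View pics/wrist4.png

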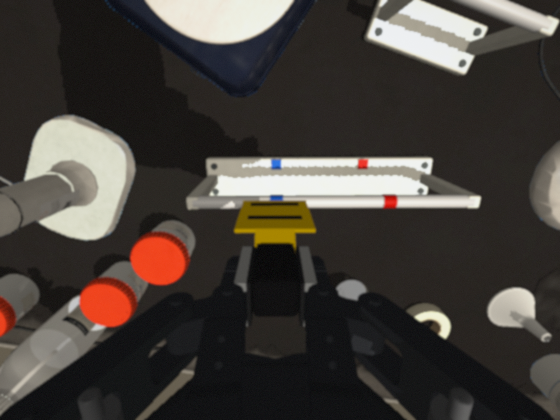

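View pics/side4c.png

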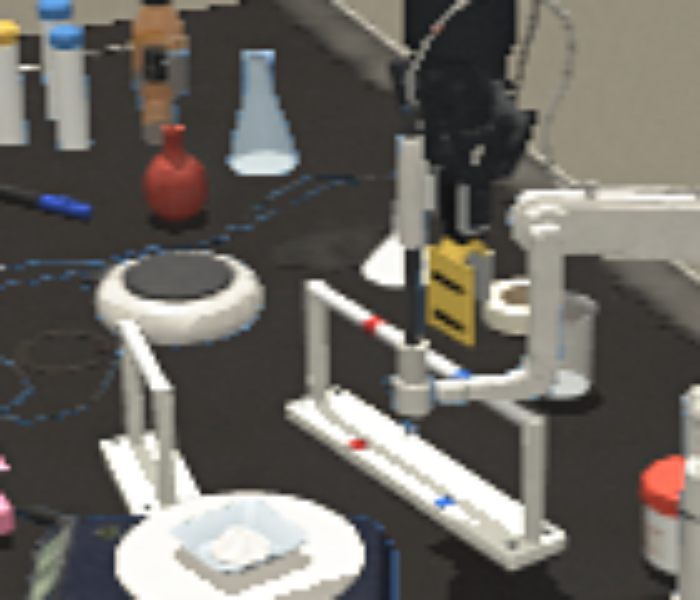

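Along the rail, the tag centre is within about 1 mm of the blue band. Across it, the rail is about 1 mm farther from the robot, within the 4 mm spare. Lowering, with a 1 mm correction.

Call:
jog_arm --motion '[[[-0.1,0,0.5],0,-1],[[-0.1,0,1.5],0,-1],[[-0.1,0,2.5],0,-1],[[-0.1,0,3.5],0,-1],[[-0.1,0,4.2],0,-1],[[-0.1,0,5],0,-1],[[-0.1,0,5.6],0,-1],[[-0.1,0,6],0,-1],[[-0.1,0,6],0,-1]]'

```text
t: 5.68
tcp_pos: [0.6123, 0.0744, 0.1641]
tcp_rot: [[-0.982, -0.188, -0.002], [-0.188, 0.982, -0.0], [0.002, 0.0, -1.0]]
ft_force: [-0.3, 0.1, -1.1]
gripper_width: 0.0216
```

```bash
python3 - <<'E'
from meas import *
s=ctrl.state();print(s['tcp_pos'],s['gripper_width'],s['ft_force'])
for n in ['wrist','side']:
    c=cam(n);save(c,n+'5.png')
    if n=='side':
        im=cv2.cvtColor(c['img'],cv2.COLOR_RGB2BGR)[120:210,230:320];cv2.imwrite('pics/side5c.png',cv2.resize(im,None,fx=6.5,fy=6.5))
E
```

```text
[0.61234465 0.0744408  0.16407132] 0.021571623990098827 [-0.2645881   0.12473018 -1.14564501]
```

View pics/side5c.png

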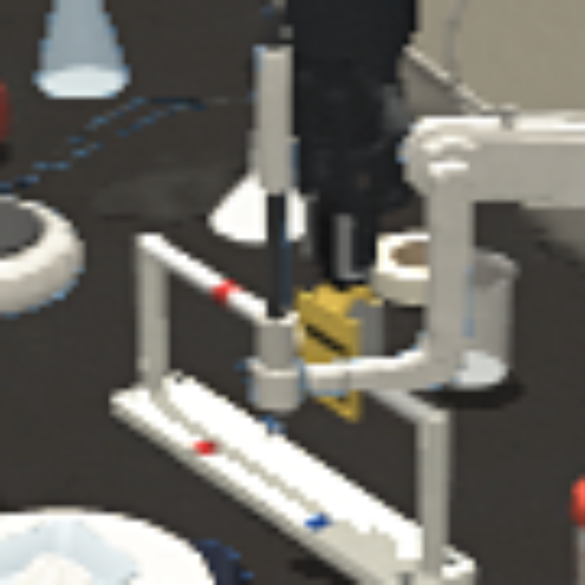

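View pics/wrist5.png

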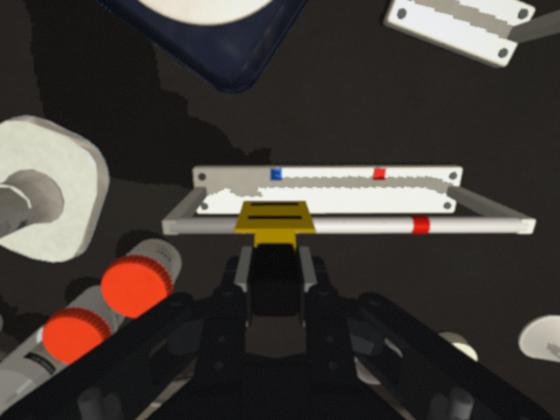

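The plate is in front of the rail and the rear leg is behind it, with no contact force. Continuing down.

Call:
jog_arm --motion '[[[0,0,0.5],0,-1],[[0,0,1.2],0,-1],[[0,0,2],0,-1],[[0,0,2.7],0,-1],[[0,0,3.2],0,-1],[[0,0,3.5],0,-1],[[0,0,3.7],0,-1],[[0,0,3.8],0,-1],[[0,0,3.8],0,-1]]'

```text
t: 6.53
tcp_pos: [0.613, 0.0746, 0.1272]
tcp_rot: [[-0.982, -0.188, -0.0], [-0.188, 0.982, -0.0], [0.0, 0.0, -1.0]]
ft_force: [0.1, 0.2, -1.2]
gripper_width: 0.0211
```

```bash
python3 - <<'E'
from meas import *
s=ctrl.state();print(s['tcp_pos'],s['gripper_width'],s['ft_force'],s['wrist_torque'])
for n in ['wrist','side']:
    c=cam(n);save(c,n+'6.png')
    if n=='side':
        im=cv2.cvtColor(c['img'],cv2.COLOR_RGB2BGR)[120:210,230:320];cv2.imwrite('pics/side6c.png',cv2.resize(im,None,fx=6.5,fy=6.5))
E
```

```text
[0.61297655 0.07455501 0.12720833] 0.02113698748407632 [ 0.13082671  0.18259801 -1.18311434] [-0.01052926  0.01692926  0.01401719]
```

View pics/wrist6.png

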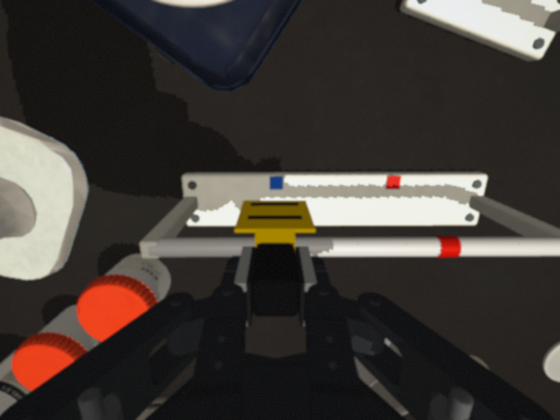

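View pics/side6c.png

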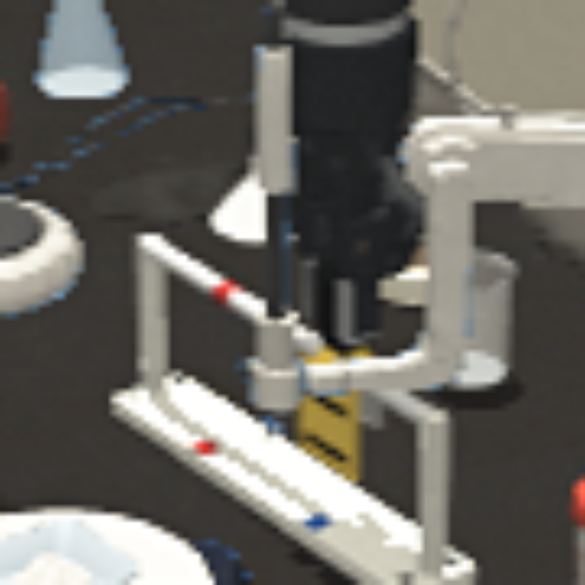

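Call:
jog_arm --motion '[[[0,0,0.05],0,-1],[[0,0,0.1],0,-1],[[0,0,0.15],0,-1],[[0,0,0.2],0,-1],[[0,0,0.2],0,-1]]'

```text
t: 7.05
tcp_pos: [0.6129, 0.0745, 0.1257]
tcp_rot: [[-0.982, -0.188, 0.0], [-0.188, 0.982, -0.0], [-0.0, -0.0, -1.0]]
ft_force: [-2.3, -0.6, 2.9]
gripper_width: 0.0216
```

Seated: the vertical force went from -1.2 N to +2.9 N. Sliding 10.5 cm along the rail to the red band.

Call:
jog_arm --motion '[[[0,0.3,0],0,-1],[[0,1,0],0,-1],[[0,2,0],0,-1],[[0,3,0],0,-1],[[0,4,0],0,-1],[[0,5,0],0,-1],[[0,6,0],0,-1]]'

```text
t: 7.63
tcp_pos: [0.6016, 0.1328, 0.1257]
tcp_rot: [[-0.982, -0.187, 0.0], [-0.187, 0.982, -0.003], [0.0, -0.003, -1.0]]
ft_force: [-2.5, -4.8, 5.0]
gripper_width: 0.0215
```

Call:
jog_arm --motion '[[[0,1,0],0,-1],[[0,2,0],0,-1],[[0,3,0],0,-1],[[0,3.8,0],0,-1],[[0,4.3,0],0,-1],[[0,4.5,0],0,-1],[[0,4.5,0],0,-1],[[0,4.5,0],0,-1]]'

```text
t: 8.3
tcp_pos: [0.5928, 0.1775, 0.1257]
tcp_rot: [[-0.982, -0.188, -0.0], [-0.188, 0.982, -0.001], [0.0, -0.001, -1.0]]
ft_force: [-3.2, -3.1, 4.8]
gripper_width: 0.0213
```

```bash
python3 - <<'E'
from meas import *
s=ctrl.state();print(s['tcp_pos'],s['gripper_width'],s['ft_force'],s['wrist_torque'])
for n in ['wrist','side']:
    c=cam(n);save(c,n+'7.png')
    X,H,S,V,box,rep=meas(n,c)
    rep((H>18)&(H<32)&(S>110)&box(.5,.7,.1,.29,.03,.2),'yellow')
    red=((H<6)|(H>174))&(S>130)
    rep(red&box(.53,.68,.0,.29,.005,.02),'redp')
    if n=='side':
        im=cv2.cvtColor(c['img'],cv2.COLOR_RGB2BGR)[120:210,230:320];cv2.imwrite('pics/side7c.png',cv2.resize(im,None,fx=6.5,fy=6.5))
E
```

```text
[0.59284923 0.17754196 0.12567945] 0.021255970481161044 [-3.24523739 -3.14082919  4.79130968] [-0.59960235  0.72446169  0.00204577]
wrist yellow 2709 mean [0.5836 0.1744 0.0906] rect 0.587 0.1752 0.011 0.049 10.0 z [0.055 0.119]
wrist redp 153 mean [0.5775 0.1747 0.0152] rect 0.5777 0.1746 0.011 0.011 11.3 z [0.014 0.017]
side yellow 134 mean [0.5844 0.1736 0.0823] rect 0.5906 0.1758 0.028 0.062 9.4 z [0.049 0.114]
side redp 5
```

View pics/wrist7.png

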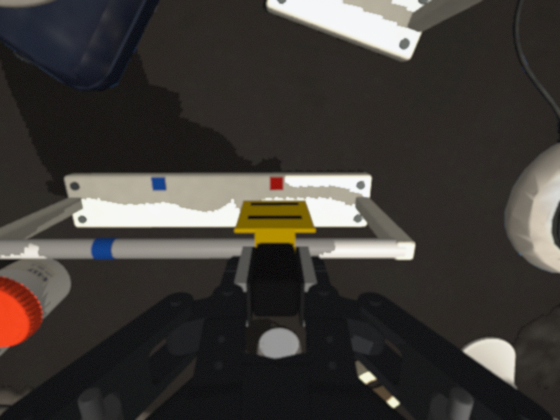

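View pics/side7c.png

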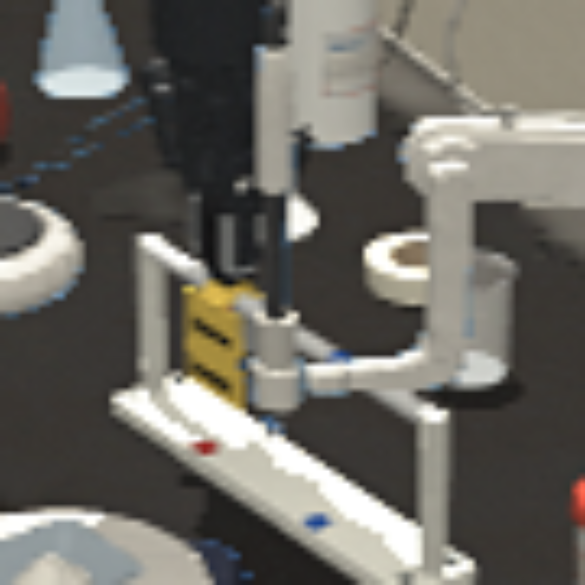

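The tag sits on the red band, about 1 mm short. I'll nudge it 1 mm and release.

Call:
jog_arm --motion '[[[0,0.1,0],0,-1],[[0,0.1,0],0,-0.8],[[0,0.1,0],0,-0.5],[[0,0.1,0],0,-0.3],[[0,0.1,0],0,0],[[0,0.1,0],0,0.2],[[0,0.1,0],0,0.4],[[0,0.1,0],0,0.4],[[0,0.1,0],0,0.4]]'

```text
t: 9.15
tcp_pos: [0.5931, 0.1788, 0.1252]
tcp_rot: [[-0.982, -0.188, -0.0], [-0.188, 0.982, 0.0], [-0.0, 0.0, -1.0]]
ft_force: [-0.1, -0.6, -0.1]
gripper_width: 0.0597
```

```bash
python3 - <<'E'
from meas import *
s=ctrl.state();print(s['tcp_pos'],s['gripper_width'],s['ft_force'])
c=cam('wrist');save(c,'wrist8.png')
X,H,S,V,box,rep=meas('w',c)
rep((H>18)&(H<32)&(S>110)&box(.5,.7,.1,.29,.03,.2),'yellow')
red=((H<6)|(H>174))&(S>130)
rep(red&box(.53,.68,.0,.29,.005,.02),'redp')
E
```

```text
[0.59310129 0.17880714 0.12521359] 0.05971598908397985 [-0.07362815 -0.56836782 -0.0594849 ]
w yellow 2750 mean [0.5834 0.1754 0.0903] rect 0.5867 0.1765 0.011 0.049 11.2 z [0.053 0.12 ]
w redp 144 mean [0.5776 0.1745 0.0151] rect 0.5776 0.1745 0.011 0.01 10.7 z [0.014 0.017]
```

View pics/wrist8.png

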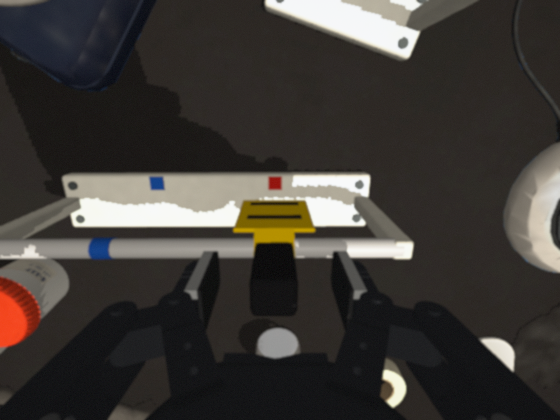

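Call:
jog_arm --motion '[[[0,0,-0.5],0,0.4],[[0,0,-2],0,0.4],[[0,0,-4],0,0.4],[[0,0,-6],0,0.4],[[0,0,-8],0,0.4],[[0,0,-9.5],0,0.4],[[0,0,-10.5],0,0.4],[[0,0,-11],0,0.4],[[0,0,-11],0,0.4]]'

```text
t: 9.95
tcp_pos: [0.5937, 0.1788, 0.2365]
tcp_rot: [[-0.982, -0.188, 0.002], [-0.188, 0.982, 0.001], [-0.002, 0.0, -1.0]]
ft_force: [-0.1, -0.9, 0.2]
gripper_width: 0.0599
```

Call:
jog_arm --motion '[[[0.7,-0.3,0],0,1],[[2,-0.9,0],3,1],[[4.5,-1.9,0],8,1],[[7,-3,0],13,1],[[9.5,-4,0],18,1],[[12,-5.1,0],23,1],[[14.5,-6.1,0],28,1],[[17,-7.2,0],33,1],[[19.5,-8.2,0],38,1],[[20.7,-8.8,0],40,1],[[21.4,-9,0],40,1],[[21.4,-9,0],40,1]]'

```text
t: 10.95
tcp_pos: [0.3986, 0.0496, 0.2349]
tcp_rot: [[-0.873, 0.487, -0.001], [0.487, 0.873, -0.0], [0.001, -0.0, -1.0]]
ft_force: [0.5, 0.2, -0.8]
gripper_width: 0.0856
```

```bash
python3 - <<'E'
from meas import *
s=ctrl.state();print(s['tcp_pos'],s['tcp_rot'],s['joints'],s['ft_force'])
for n in ['side','scene']:
    c=cam(n);save(c,n+'9.png')
    X,H,S,V,box,rep=meas(n,c)
    rep((H>18)&(H<32)&(S>110)&box(.5,.7,.1,.29,.03,.2),'yellow')
    red=((H<6)|(H>174))&(S>130)
    o=(H>5)&(H<16)&(S>150); blue=(H>100)&(H<125)&(S>130)
    rep(o&box(.45,.65,-.4,-.25,.092,.12),'orangetop'); rep(blue&box(.3,.5,-.4,-.2,.092,.12),'bluecartop');rep(red&box(.45,.65,-.4,-.25,.085,.13),'lens')
    rep((S<60)&(V>60)&box(.36,.62,-.38,-.25,.045,.055),'unit')
E
```

```text
[0.39862043 0.04958626 0.23491497] [[-8.73459926e-01  4.86895677e-01 -5.97684702e-04]
 [ 4.86895769e-01  8.73460079e-01 -1.07896678e-05]
 [ 5.16800284e-04 -3.00434495e-04 -9.99999821e-01]] [ 1.23707008e-01 -6.27391825e-02 -4.70882474e-01  1.16324748e+00
  6.30421332e-05  6.32239257e-01] [ 0.45414517  0.15995328 -0.7758507 ]
side yellow 135 mean [0.5842 0.1731 0.0825] rect 0.5885 0.177 0.025 0.062 16.6 z [0.049 0.116]
side orangetop 51 mean [ 0.5529 -0.3254  0.0956] rect 0.5556 -0.3247 0.036 0.034 60.1 z [0.093 0.1  ]
side bluecartop 52 mean [ 0.4253 -0.3201  0.0955] rect 0.4252 -0.3168 0.031 0.032 76.3 z [0.092 0.099]
side lens 12 mean [ 0.5562 -0.3206  0.0994] rect 0.556 -0.3211 0.014 0.009 59.8 z [0.094 0.102]
side unit 1200 mean [ 0.4822 -0.3324  0.0499] rect 0.4922 -0.3205 0.106 0.239 88.2 z [0.046 0.054]
scene yellow 210 mean [0.5826 0.1775 0.0845] rect 0.5834 0.1762 0.046 0.025 79.6 z [0.05  0.118]
scene orangetop 30 mean [ 0.5538 -0.3179  0.0957] rect 0.5556 -0.3185 0.032 0.037 26.6 z [0.092 0.1  ]
scene bluecartop 38 mean [ 0.4237 -0.3104  0.0952] rect 0.4261 -0.3119 0.035 0.031 28.8 z [0.092 0.101]
scene lens 9 mean [ 0.5575 -0.3183  0.098 ] rect 0.562 -0.321 0.011 0.033 69.1 z [0.09  0.102]
scene unit 888 mean [ 0.4807 -0.3029  0.0498] rect 0.4913 -0.3154 0.106 0.24 87.3 z [0.045 0.054]
```

View pics/side9.png

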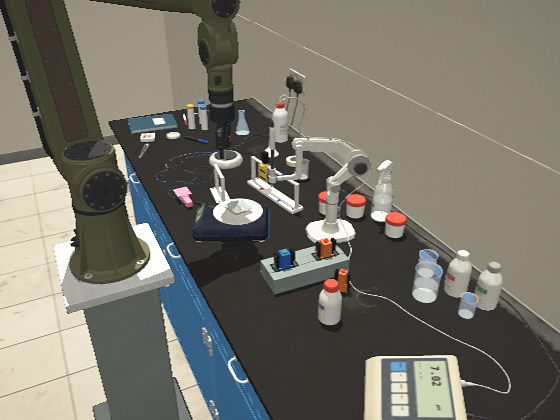

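View pics/scene9.png

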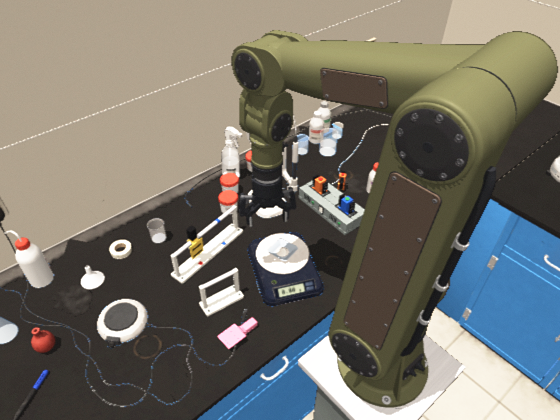

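The tag hangs at the red band. The unit's long axis is at about -2.3° yaw, and the orange carrier is at about (0.557, -0.320), which agrees with the lens at (0.556, -0.3205). Now passing in front of the clamp.

Call:
jog_arm --motion '[[[-0.3,-0.7,0],0,1],[[-0.8,-2,0],3,1],[[-1.6,-4.4,0],7,1],[[-2.4,-6.8,0],12,1],[[-3.3,-9.2,0],17,1],[[-4.2,-11.6,0],22,1],[[-5.1,-14,0],27,1],[[-5.9,-16.4,0],32,1],[[-6.7,-18.4,0],36,1],[[-7.1,-19.5,0],39,1],[[-7.3,-20,0],40,1],[[-7.3,-20,0],40,1]]'

```text
t: 12.05
tcp_pos: [0.3664, -0.1612, 0.2351]
tcp_rot: [[-0.355, 0.935, -0.0], [0.935, 0.355, 0.0], [0.0, -0.0, -1.0]]
ft_force: [-0.2, 0.3, -0.7]
gripper_width: 0.0854
```

```bash
python3 - <<'E'
from meas import *
s=ctrl.state();print(s['tcp_pos'],s['tcp_rot'],s['joints'],s['ft_force'])
E
```

```text
[ 0.36638908 -0.16115655  0.23509736] [[-3.54663845e-01  9.34993827e-01 -3.17537716e-04]
 [ 9.34993869e-01  3.54663873e-01  3.55985494e-05]
 [ 1.45903580e-04 -2.84270300e-04 -9.99999949e-01]] [-4.14303180e-01 -6.58732073e-02 -4.73355171e-01  1.16361937e+00
 -9.52386869e-05  7.93938621e-01] [-0.17062153  0.34122818 -0.74158889]
```

Call:
jog_arm --motion '[[[-0.7,0.1,0],2,1],[[-2,0.3,0],5,1],[[-4.2,0.6,0],9,1],[[-6.5,1,0],13,1],[[-9,1.3,0],17,1],[[-11.5,1.7,0],20,1],[[-14,2.1,0],22,1],[[-16,2.4,0],23,1],[[-16.9,2.5,0],23,1],[[-16.9,2.5,0],23,1]]'

```text
t: 12.88
tcp_pos: [0.4506, -0.31, 0.2346]
tcp_rot: [[0.038, 0.999, -0.0], [0.999, -0.038, 0.0], [0.0, -0.0, -1.0]]
ft_force: [0.0, 0.8, 0.9]
gripper_width: 0.0851
```

```bash
python3 - <<'E'
from meas import *
s=ctrl.state();print(s['tcp_pos'],s['tcp_rot'],s['joints'],s['ft_force'])
for n in ['wrist','side']:
    c=cam(n);save(c,n+'10.png')
    X,H,S,V,box,rep=meas(n,c)
    red=((H<6)|(H>174))&(S>130)
    o=(H>5)&(H<16)&(S>150); blue=(H>100)&(H<125)&(S>130);gr=(H>50)&(H<75)&(S>130)
    rep(o&box(.45,.65,-.4,-.25,.092,.12),'orangetop'); rep(blue&box(.3,.5,-.4,-.2,.092,.12),'bluecartop');rep(red&box(.45,.65,-.4,-.25,.09,.13),'lens')
    rep((V<60)&box(.5,.62,-.38,-.27,.085,.11),'catches');rep(gr&box(.3,.5,-.4,-.2,.09,.13),'green lens')
    rep((S<60)&(V>60)&box(.36,.62,-.38,-.25,.045,.055),'unit')
E
```

```text
[ 0.45060592 -0.30999629  0.23464909] [[ 3.76699187e-02  9.99290203e-01 -2.59833638e-04]
 [ 9.99290232e-01 -3.76698911e-02  1.10550677e-04]
 [ 1.00684304e-04 -2.63813652e-04 -9.99999960e-01]] [-6.02561792e-01  2.12542864e-01 -1.71641918e-01  1.18688827e+00
 -5.61808018e-05  1.00591336e+00] [0.01780302 0.79937463 0.90637501]
wrist orangetop 181 mean [ 0.5561 -0.3165  0.0956] rect 0.5549 -0.3184 0.029 0.034 89.3 z [0.092 0.099]
wrist bluecartop 526 mean [ 0.4294 -0.3129  0.0954] rect 0.4328 -0.3144 0.03 0.034 89.2 z [0.094 0.097]
wrist lens 135 mean [ 0.5579 -0.3192  0.0986] rect 0.558 -0.3188 0.012 0.013 2.7 z [0.097 0.1  ]
wrist catches 354 mean [ 0.5592 -0.3177  0.0938] rect 0.5575 -0.3184 0.018 0.056 87.8 z [0.086 0.097]
wrist green lens 129 mean [ 0.4288 -0.3146  0.0986] rect 0.4288 -0.3147 0.012 0.012 85.9 z [0.097 0.1  ]
wrist unit 13035 mean [ 0.4918 -0.3111  0.0496] rect 0.4943 -0.3159 0.101 0.237 87.7 z [0.048 0.051]
side orangetop 38 mean [ 0.5523 -0.3245  0.0957] rect 0.553 -0.3232 0.035 0.034 12.1 z [0.092 0.099]
side bluecartop 54 mean [ 0.4252 -0.3208  0.0957] rect 0.4267 -0.3188 0.035 0.03 64.1 z [0.092 0.101]
side lens 12 mean [ 0.5573 -0.3189  0.0981] rect 0.558 -0.3176 0.017 0.009 58.9 z [0.095 0.1  ]
side catches 51 mean [ 0.5567 -0.3237  0.0923] rect 0.5556 -0.3227 0.058 0.024 0.4 z [0.086 0.098]
side green lens 12 mean [ 0.4268 -0.3163  0.0988] rect 0.4271 -0.3162 0.011 0.011 45.7 z [0.097 0.101]
side unit 1207 mean [ 0.4832 -0.3324  0.0499] rect 0.4921 -0.3205 0.105 0.239 87.5 z [0.046 0.054]
```

View pics/wrist10.png

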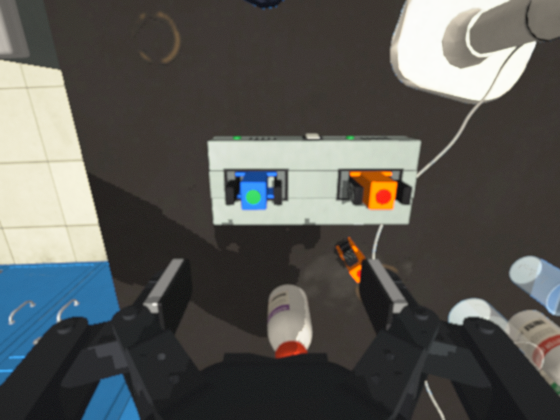

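View pics/side10.png

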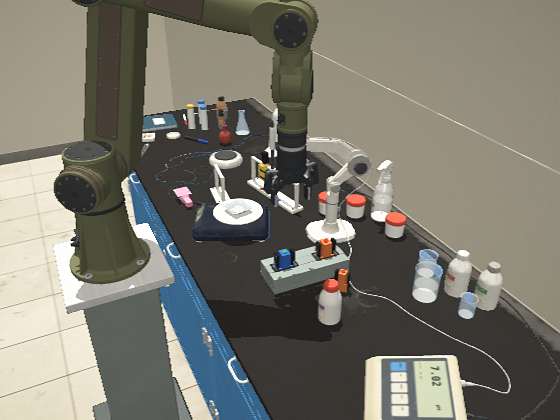

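The orange carrier's lens is at pixel (383,197) and its catches at (350,190) and (404,192), giving a centre of about (0.5575, -0.319) and yaw -2.2°. It stands in the bay and its top is at 0.096, as it must be. Moving over it and partly down.

Call:
jog_arm --motion '[[[0,0.7,0],0,1],[[-0.1,2,0],0,1],[[-0.2,4.5,0],0,1],[[-0.3,7,0],0,1],[[-0.4,9.2,0],0,1],[[-0.5,10.3,0],0,1],[[-0.5,10.7,0.5],0,1],[[-0.5,10.7,2],0,1],[[-0.5,10.7,4],0,1],[[-0.5,10.7,6],0,1],[[-0.5,10.7,7],0,1],[[-0.5,10.7,7],0,1]]'

```text
t: 13.98
tcp_pos: [0.554, -0.3167, 0.1626]
tcp_rot: [[0.038, 0.999, -0.004], [0.999, -0.038, 0.003], [0.002, -0.004, -1.0]]
ft_force: [-0.0, 0.3, -0.2]
gripper_width: 0.0856
```

```bash
python3 - <<'E'
from meas import *
s=ctrl.state();print(s['tcp_pos'],s['tcp_rot'],s['joints'],s['ft_force'])
for n in ['wrist','scene']:
    c=cam(n);save(c,n+'11.png')
    X,H,S,V,box,rep=meas(n,c)
    red=((H<6)|(H>174))&(S>130)
    o=(H>5)&(H<16)&(S>150)
    rep(o&box(.5,.65,-.37,-.25,.092,.12),'orangetop');rep(red&box(.5,.65,-.37,-.25,.09,.13),'lens')
    rep((V<60)&box(.5,.62,-.38,-.27,.085,.11),'catches')
E
```

```text
[ 0.55398867 -0.31666452  0.16261539] [[ 0.03768524  0.99928039 -0.00430487]
 [ 0.99928689 -0.03767465  0.0025153 ]
 [ 0.00235131 -0.00439659 -0.99998757]] [-5.19306104e-01  4.21573511e-01 -5.07750950e-02  1.10343336e+00
  4.72827027e-05  1.08917920e+00] [-0.0204773   0.28607745 -0.17926088]
wrist orangetop 235 mean [ 0.5593 -0.3175  0.0957] rect 0.5589 -0.3191 0.03 0.026 87.1 z [0.092 0.099]
wrist lens 240 mean [ 0.5586 -0.319   0.0987] rect 0.5586 -0.319 0.013 0.013 42.4 z [0.097 0.1  ]
wrist catches 590 mean [ 0.5585 -0.3167  0.0943] rect 0.5586 -0.3182 0.019 0.057 87.0 z [0.086 0.097]
scene orangetop 0
scene lens 0
scene catches 0
```

View pics/wrist11.png

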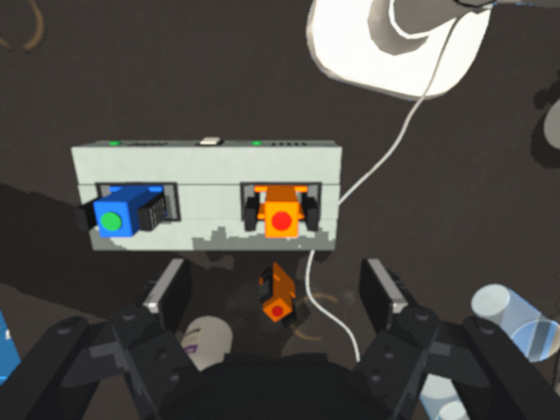

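Call:
jog_arm --motion '[[[-0.1,0.2,0],0,1],[[-0.1,0.2,1],0,1],[[-0.1,0.2,2.5],0,1],[[-0.1,0.2,4],0,1],[[-0.1,0.2,5.5],0,1],[[-0.1,0.2,6.5],0,1],[[-0.1,0.2,7],0,1],[[-0.1,0.2,7],0,1],[[-0.1,0.2,7],0,1],[[-0.1,0.2,7],0,1]]'

```text
t: 14.92
tcp_pos: [0.5587, -0.3197, 0.0963]
tcp_rot: [[0.038, 0.999, 0.001], [0.999, -0.038, -0.001], [-0.001, 0.001, -1.0]]
ft_force: [0.9, -0.0, -0.9]
gripper_width: 0.0855
```

```bash
python3 - <<'E'
from meas import *
s=ctrl.state();print(s['tcp_pos'],s['tcp_rot'],s['qvel'],s['ft_force'])
for n in ['wrist','side']:
    c=cam(n);save(c,n+'12.png')
    X,H,S,V,box,rep=meas(n,c)
    red=((H<6)|(H>174))&(S>130)
    o=(H>5)&(H<16)&(S>150)
    rep(o&box(.5,.65,-.37,-.25,.092,.12),'orangetop');rep(red&box(.5,.65,-.37,-.25,.09,.13),'lens')
    rep((V<60)&box(.5,.62,-.38,-.27,.085,.11),'catches')
    if n=='side':
        im=cv2.cvtColor(c['img'],cv2.COLOR_RGB2BGR)[190:310,240:380];cv2.imwrite('pics/side12c.png',cv2.resize(im,None,fx=5,fy=5))
E
```

```text
[ 0.55873144 -0.31971905  0.0962892 ] [[ 3.81303546e-02  9.99271912e-01  1.31244635e-03]
 [ 9.99272515e-01 -3.81293675e-02 -7.69119086e-04]
 [-7.18516351e-04  1.34081835e-03 -9.99998843e-01]] [-0.00038745 -0.00379345  0.00180677 -0.00127978 -0.00117381  0.00206238] [ 0.85409448 -0.0307318  -0.87783736]
wrist orangetop 1065 mean [ 0.5587 -0.3207  0.0955] rect 0.5587 -0.319 0.03 0.026 86.9 z [0.093 0.099]
wrist lens 520 mean [ 0.5586 -0.3189  0.0987] rect 0.5585 -0.319 0.015 0.014 34.1 z [0.098 0.1  ]
wrist catches 1296 mean [ 0.5584 -0.3172  0.0943] rect 0.5595 -0.3193 0.021 0.086 88.1 z [0.086 0.097]
side orangetop 50 mean [ 0.5546 -0.3258  0.0954] rect 0.554 -0.321 0.031 0.034 88.4 z [0.092 0.1  ]
side lens 12 mean [ 0.5569 -0.3195  0.0985] rect 0.5559 -0.3212 0.018 0.009 59.7 z [0.096 0.102]
side catches 52 mean [ 0.557  -0.3235  0.0925] rect 0.5656 -0.3223 0.024 0.077 89.0 z [0.085 0.098]
```

View pics/wrist12.png

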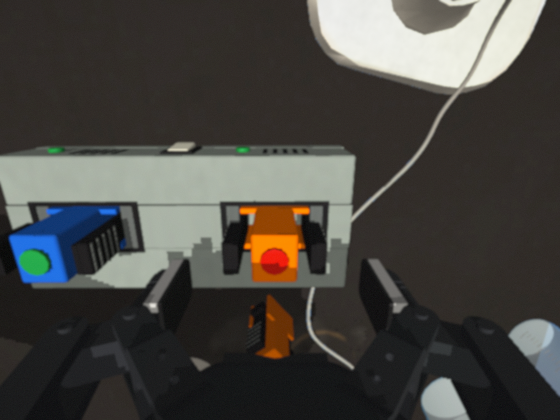

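View pics/side12c.png

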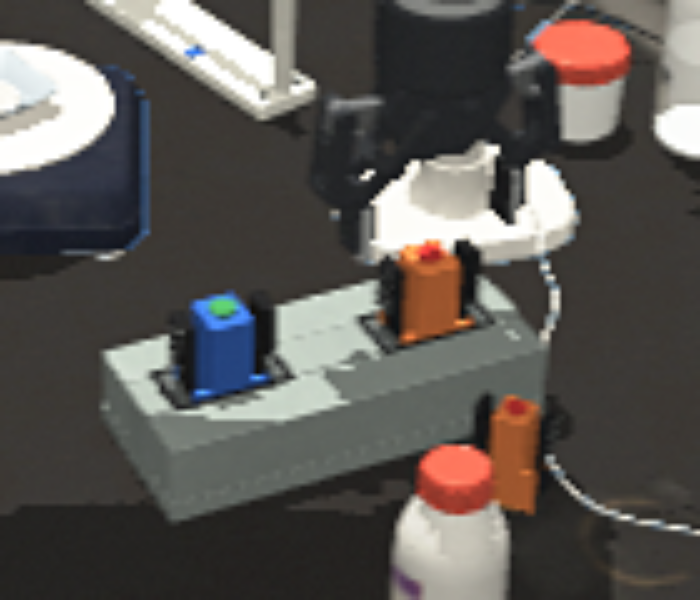

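The TCP is centred on the carrier to within 1 mm. Going down the last 3.2 cm and squeezing.

Call:
jog_arm --motion '[[[0,0,0.5],0,1],[[0,0,1.2],0,1],[[0,0,2],0,1],[[0,0,2.6],0,1],[[0,0,3],0,1],[[0,0,3.2],0,1],[[0,0,3.2],0,1],[[0,0,3.2],0,1]]'

```text
t: 15.68
tcp_pos: [0.5581, -0.3193, 0.0632]
tcp_rot: [[0.038, 0.999, -0.0], [0.999, -0.038, 0.0], [0.0, -0.0, -1.0]]
ft_force: [-0.8, 0.6, -0.8]
gripper_width: 0.0855
```

Call:
jog_arm --motion '[[[0,0,0],0,0.5],[[0,0,0],0,0.4],[[0,0,0],0,0.2],[[0,0,0],0,0],[[0,0,0],0,-0.3],[[0,0,0],0,-0.6],[[0,0,0],0,-1],[[0,0,0],0,-1],[[0,0,0],0,-1],[[0,0,0],0,-1],[[0,0,0],0,-1],[[0,0,0],0,-1]]' --force 40

```text
t: 16.68
tcp_pos: [0.5587, -0.3198, 0.0656]
tcp_rot: [[0.038, 0.999, 0.002], [0.999, -0.038, -0.001], [-0.001, 0.002, -1.0]]
ft_force: [-3.2, 1.8, 13.9]
gripper_width: 0.0396
```

```bash
python3 - <<'E'
from meas import *
s=ctrl.state();print(s['tcp_pos'],s['tcp_rot'],s['gripper_width'],s['ft_force'])
c=cam('wrist');save(c,'wrist13.png')
E
```

```text
[ 0.55871499 -0.31981847  0.06556896] [[ 0.03806435  0.9992736   0.00183987]
 [ 0.99927445 -0.03806187 -0.00136495]
 [-0.00129393  0.00189049 -0.99999738]] 0.0395648460481622 [-3.24610577  1.76071084 13.86664583]
```

View pics/wrist13.png

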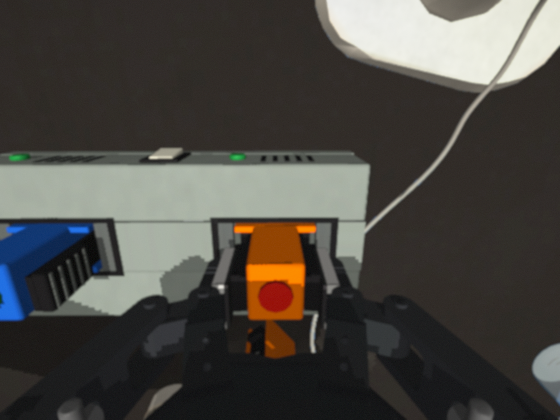

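```bash
python3 - <<'E'
from meas import *
c=cam('side');cs=cam('scene')
a=cv2.cvtColor(c['img'],cv2.COLOR_RGB2BGR)[190:290,260:380];cv2.imwrite('pics/s13.png',cv2.resize(a,None,fx=6,fy=6,interpolation=cv2.INTER_CUBIC))
w=cv2.imread('pics/wrist13.png')[200:360,180:380];cv2.imwrite('pics/w13c.png',cv2.resize(w,None,fx=3.7,fy=3.7,interpolation=cv2.INTER_CUBIC))
s=ctrl.state();print(s['gripper_width'],s['ft_force'],s['wrist_torque'])
E
```

```text
0.03994918674961828 [-3.17116607  1.11272573 12.97500529] [0.36497106 0.8544503  0.00621268]
```

View pics/s13.png

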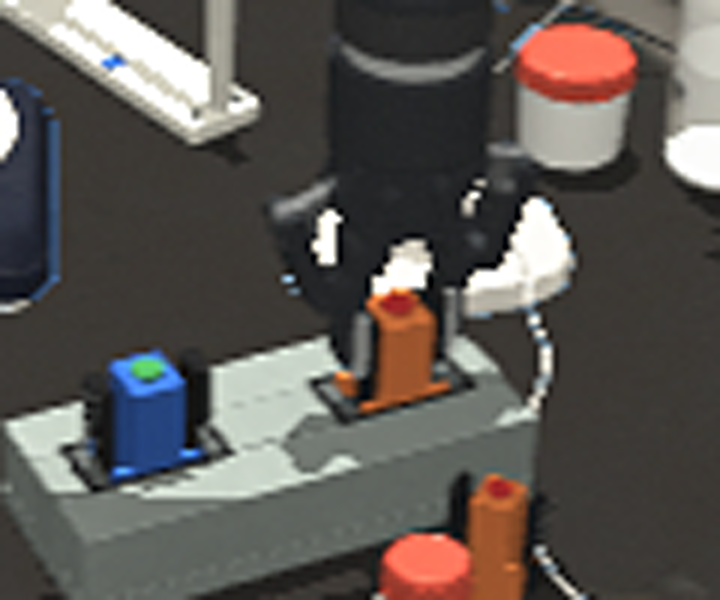

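View pics/w13c.png

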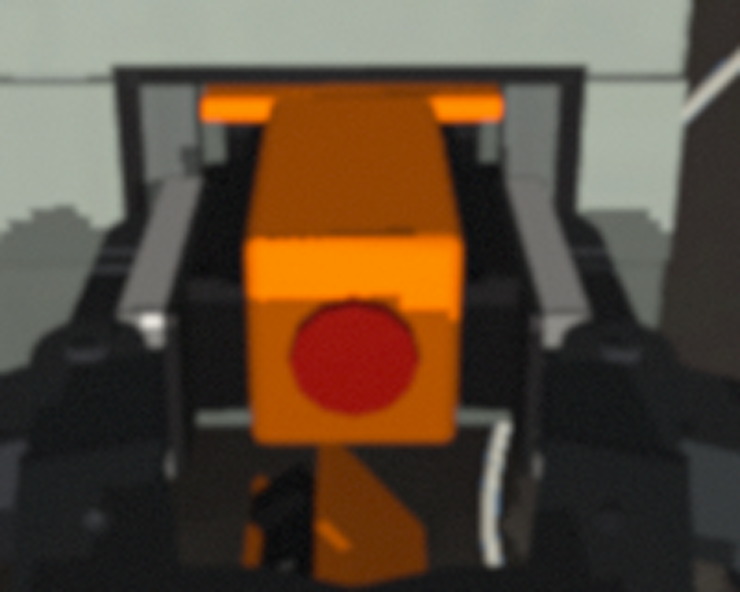

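Both pads sit on the ribbed catches and the hooks look drawn in. The reported opening of 39.6 mm is below the 45 mm expected, so I'll lift slowly at first and watch the force.

Call:
jog_arm --motion '[[[0,0,-0.1],0,-1],[[0,0,-0.2],0,-1],[[0,0,-0.4],0,-1],[[0,0,-0.6],0,-1],[[0,0,-0.8],0,-1],[[0,0,-0.8],0,-1]]'

```text
t: 17.33
tcp_pos: [0.5582, -0.3194, 0.0715]
tcp_rot: [[0.038, 0.999, 0.0], [0.999, -0.038, -0.0], [-0.0, 0.0, -1.0]]
ft_force: [0.6, -0.1, -0.8]
gripper_width: 0.0391
```

```bash
python3 - <<'E'
from meas import *
s=ctrl.state();print(s['tcp_pos'],s['tcp_rot'],s['gripper_width'],s['ft_force'])
for n in ['wrist','side']:
    c=cam(n);save(c,n+'14.png')
    X,H,S,V,box,rep=meas(n,c)
    red=((H<6)|(H>174))&(S>130)
    rep(red&box(.5,.65,-.37,-.25,.09,.15),'lens')
    o=(H>5)&(H<16)&(S>150); rep(o&box(.5,.65,-.37,-.25,.045,.15),'orange')
a=cv2.cvtColor(c['img'],cv2.COLOR_RGB2BGR)[190:290,260:380];cv2.imwrite('pics/s14.png',cv2.resize(a,None,fx=6,fy=6,interpolation=cv2.INTER_CUBIC))
E
```

```text
[ 0.55817836 -0.31937137  0.07145993] [[ 3.80781070e-02  9.99274764e-01  6.89695834e-05]
 [ 9.99274766e-01 -3.80781066e-02 -7.40634185e-06]
 [-4.77473935e-06  6.92015838e-05 -9.99999998e-01]] 0.03910872771698153 [ 0.61274752 -0.14778875 -0.77052453]
wrist lens 782 mean [ 0.5586 -0.3185  0.1043] rect 0.5586 -0.3188 0.014 0.016 12.2 z [0.103 0.105]
wrist orange 4477 mean [ 0.5587 -0.311   0.0859] rect 0.5575 -0.3183 0.031 0.048 87.0 z [0.05  0.104]
side lens 12 mean [ 0.5571 -0.3216  0.1041] rect 0.5578 -0.3208 0.019 0.01 69.1 z [0.102 0.109]
side orange 204 mean [ 0.5535 -0.3307  0.0776] rect 0.557 -0.3222 0.036 0.049 85.5 z [0.05  0.106]
```

View pics/wrist14.png

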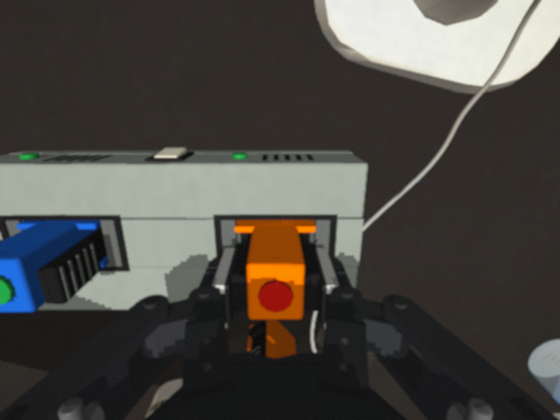

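View pics/s14.png

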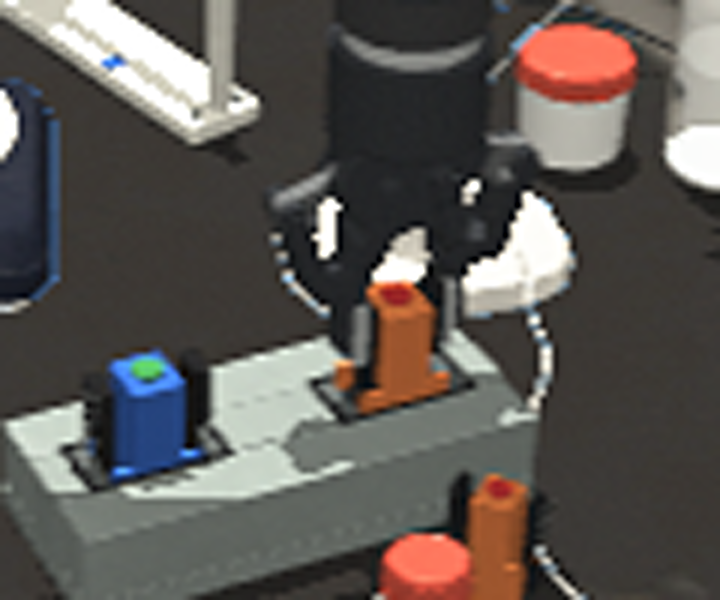

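The lens rose 5.6 mm with the TCP and there is no resistance, so it is unlatched. Drawing it straight up.

Call:
jog_arm --motion '[[[0,0,-0.3],0,-1],[[0,0,-0.8],0,-1],[[0,0,-1.4],0,-1],[[0,0,-2],0,-1],[[0,0,-2.6],0,-1],[[0,0,-3.2],0,-1],[[0,0,-3.8],0,-1],[[0,0,-4.4],0,-1],[[0,0,-5],0,-1],[[0,0,-5.6],0,-1],[[0,0,-5.9],0,-1],[[0,0,-6],0,-1]]'

```text
t: 18.43
tcp_pos: [0.5585, -0.3196, 0.1322]
tcp_rot: [[0.038, 0.999, 0.001], [0.999, -0.038, -0.001], [-0.001, 0.001, -1.0]]
ft_force: [0.0, -1.1, -1.6]
gripper_width: 0.0395
```

Call:
jog_arm --motion '[[[0,0,-0.5],0,-1],[[0,0,-1.2],0,-1],[[0,0,-2],0,-1],[[0,0,-2.8],0,-1],[[0,0,-3.6],0,-1],[[0,0,-4.4],0,-1],[[0,0,-5.2],0,-1],[[0,0,-6],0,-1],[[0,0,-6.5],0,-1],[[0,0,-6.8],0,-1],[[0,0,-7],0,-1],[[0,0,-7],0,-1]]'

```text
t: 19.43
tcp_pos: [0.5582, -0.3194, 0.2016]
tcp_rot: [[0.038, 0.999, 0.0], [0.999, -0.038, -0.0], [-0.0, 0.0, -1.0]]
ft_force: [-0.5, -0.3, -2.5]
gripper_width: 0.0389
```

Call:
jog_arm --motion '[[[0,0,0],0,-1],[[0,0,0],0,-1],[[0,0,0],0,-1],[[0,0,0],0,-1],[[0,0,0],0,-1],[[0,0,0],0,-1]]'

```text
t: 19.93
tcp_pos: [0.558, -0.3193, 0.2011]
tcp_rot: [[0.038, 0.999, -0.0], [0.999, -0.038, 0.0], [0.0, -0.0, -1.0]]
ft_force: [0.8, -0.6, -0.3]
gripper_width: 0.0389
```

```bash
python3 - <<'E'
from meas import *
s=ctrl.state();print(s['tcp_pos'],s['tcp_rot'],s['gripper_width'],s['ft_force'])
for n in ['wrist','side','scene']:
    c=cam(n);save(c,n+'15.png')
    X,H,S,V,box,rep=meas(n,c)
    red=((H<6)|(H>174))&(S>130)
    rep(red&box(.5,.65,-.37,-.25,.15,.3),'lens')
    o=(H>5)&(H<16)&(S>150); rep(o&box(.5,.65,-.39,-.25,.08,.3),'orange')
    blue=(H>100)&(H<125)&(S>130)
    rep(blue&box(.3,.5,-.4,-.2,.092,.12),'bluecartop')
    rep((H>18)&(H<32)&(S>110)&box(.5,.7,.1,.29,.03,.2),'yellow')
E
```

```text
[ 0.55801886 -0.31931431  0.20114154] [[ 3.81026400e-02  9.99273803e-01 -2.33541030e-04]
 [ 9.99273823e-01 -3.81026101e-02  1.31481462e-04]
 [ 1.22487458e-04 -2.38381229e-04 -9.99999964e-01]] 0.03888419441062656 [ 0.7978526  -0.59678078 -0.31186432]
wrist lens 815 mean [ 0.5578 -0.3179  0.2365] rect 0.5758 -0.3167 0.023 0.088 84.2 z [0.233 0.287]
wrist orange 4804 mean [ 0.5586 -0.3099  0.2064] rect 0.5583 -0.3186 0.031 0.046 87.6 z [0.159 0.232]
wrist bluecartop 684 mean [ 0.4315 -0.3123  0.0953] rect 0.433 -0.3139 0.029 0.033 87.7 z [0.093 0.097]
wrist yellow 0
side lens 21 mean [ 0.5533 -0.3234  0.242 ] rect 0.5548 -0.3221 0.049 0.012 37.2 z [0.231 0.269]
side orange 355 mean [ 0.553  -0.3308  0.1929] rect 0.5569 -0.3218 0.037 0.051 82.1 z [0.156 0.234]
side bluecartop 53 mean [ 0.425  -0.321   0.0962] rect 0.4242 -0.3188 0.033 0.031 5.1 z [0.092 0.101]
side yellow 135 mean [0.5843 0.1731 0.0825] rect 0.5848 0.1751 0.035 0.05 38.7 z [0.049 0.116]
scene lens 0
scene orange 0
scene bluecartop 0
scene yellow 208 mean [0.5823 0.1778 0.0848] rect 0.5811 0.1768 0.043 0.027 70.3 z [0.052 0.119]
```

View pics/wrist15.png

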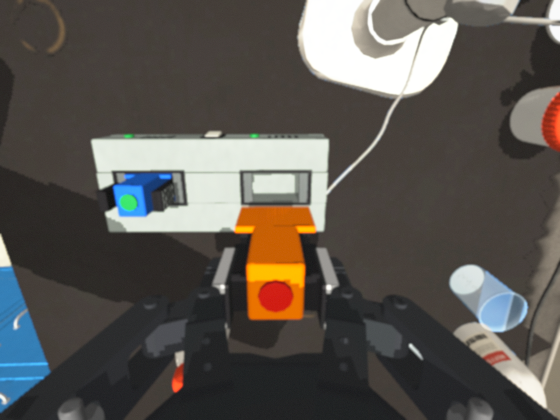

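View pics/side15.png

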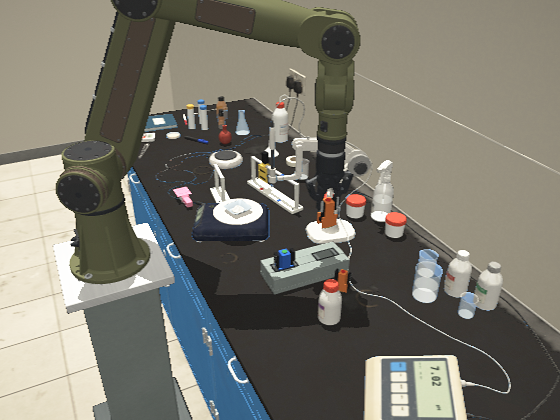

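View pics/scene15.png

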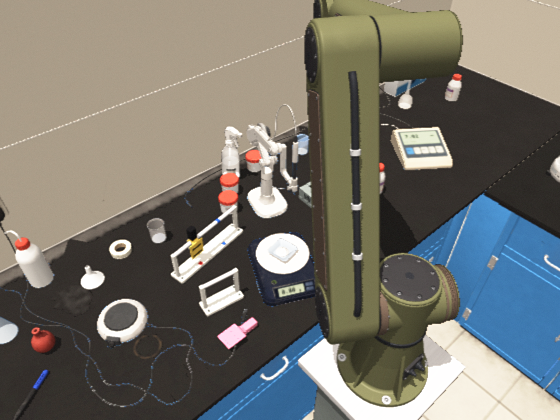

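The carrier is out: its lens is at z ≈ 0.234, so its underside is at about 0.147, roughly 9.7 cm above the unit, and it is upright. The bay is empty, the blue carrier is in place, and the tag hangs at the red band. Handing in.

```bash
python3 - <<'E'
from plant import ctrl
print(ctrl.finish_job())
E
```

```text
the job is handed in; nothing more can be done
None
```

The job is handed in, at about 20 s on the robot's clock.

**Tag:** I took the yellow tag off the parking rail and hooked it over the long rail at the blue band. I slid it 10.6 cm to the red band under light downward contact and released it there. My last wrist measurement put it within about 1 mm of the red patch along the rail. The final side and scene pictures still show it hanging at red.

**Carrier:** I then squeezed the orange carrier's catches at 40 N and drew it straight up. It is still held upright, with its underside about 9.7 cm above the unit.

**Other things:** The final pictures show the orange bay empty, and the blue carrier and the bottle in place. The beaker was not checked on its own, but nothing went near it. The highest wrist force I read was about 14 N.

**One reading disagreed:** the gripper reported about 39 mm while holding the catches, not the 45 mm given for a full squeeze. I put it down to finger flex. The carrier came out without resistance, the reading then held steady, and the wrist pictures showed both pads on the catches.

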